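# Clamp a pipe in the slide jig with the pinch-lock carriage

## Robot

A 7-joint arm with a two-finger parallel gripper is mounted at the origin on a cart in front of the work surface, level with it; the furniture and walls round the work are solid. World frame = base frame: x ahead of the robot, y to its left, z up, the work surface at z = 0. Lengths are in m, angles in rad, forces in N, time in s.
With the tool pointing down it reaches from about 0.4 to 0.875 m from the base axis. Payload 19.3 kg.
Tool frame: the origin (TCP) lies at the very end of the fingers, on their centre line; the grasp point (between the pads) lies 19 mm behind it; z points along the fingers, y is the direction in which the jaws open and shut (so a half turn about z gives the same grasp; the last joint's range is limited). The gripper opens to 85 mm and grips with 20 to 120 N. Pads are 22 mm wide; open, the fingers measure 114 mm over their backs; the gripper's body (76 mm by 85 mm) begins 54 mm behind the grasp point. The pads swing forward as they close: fully open they stand 13 mm farther back than shut.
Start: joints at [1.061, 0.521, -0.036, 1.599, 0.021, 1.021, -0.113], TCP at [0.266, -0.566, 0.192] pointing down, gripper open.
Joint ranges: [-2.91, 2.91], [-0.3, 2.13], [-1.5, 1.42], [0.17, 2.43], [-1.26, 4.41], [0.16, 1.93], [-2.52, 2.52]. Speed limits (rad/s): [1.89, 1.89, 2.39, 2.39, 3.01, 3.01, 3.01].

## Interface

Orientations are given as [roll, pitch, yaw] about the fixed x, y, z axes, in that order (R = Rz(yaw) Ry(pitch) Rx(roll)).
In Python, from workcell import bot gives the robot as it stands.
- The arm moves only by the tool apply_moves, never from a script. Its argument "commands" is a list of rows, each an object with "travel": the shift along the tool's x, y, z in m, a list of three; "twist": the turn, a rotation vector about the tool's x, y, z in degrees, a list of three; "claw": the finger opening in m, from 0 to 0.0854. A call has 1 to 10 rows; each row is the pose to reach, as a shift and turn from the pose commanded when the call began, along the tool's axes at that moment; what a row does not reach only later rows make up. A row lasts 1/10 s, in which the tool goes at most 50 mm and 8.59 degrees, less where a joint would pass 70% of its speed; a pose out of reach is approached as far as the arm can. A call with a gripper value outside its range is refused whole. The fingers move at their own pace and stop on an object; "force" is the grip in N (left out, the last holds). Time passes only in rows, so rows that repeat a pose let the fingers close. It gives the time, the measured TCP pose, the force and the opening at its end, in the units of the state.
- bot.observe(): the state, without advancing time (a new reading comes with each control period).
- bot.grab_frame(name): name is "scene" or "top" or "wrist"; returns a dict with "frame" (384x512x3 uint8, blue, green, red), "fx", "fy", "cx", "cy" (pixels), "dist" ([k1, k2, p1, p2, k3] as OpenCV has them; the pictures are not rectified), "pose" (4x4, takes a point from camera to world coordinates); the wrist camera has in their place "tool_from_camera" (4x4, takes a point from camera to tool coordinates, whose origin is the TCP and whose axes are the flange's). Camera axes: x right, y up, looking along -z (the intrinsics and any distortion apply to the point x, -y, -z); pixel columns grow to the right and rows downward; lengths in m; the calibration is good to about 2 mm. A picture is of the moment at which its call begins: read the wrist's pose just before it. There is no depth.
- bot.job_done(): hands the job in, once; it reports no verdict.
The state is a dict: "clock": time; "qpos": joint angles; "qd": joint speeds; "joint_efforts": joint torques, N m; "position": TCP position; "tool_rot": TCP orientation; "force": force on the tool from outside, world axes, zero at the start; "moment": the same for the moment, N m; "grip_width": finger opening in m.
Only numpy, scipy, OpenCV 4.12 (cv2) and the standard library are available. Lean on these libraries where they do the work, as an engineer would, in place of code of your own. Each camera call takes 0.05 s, during which the arm holds its last target.

## Task

Lay the short grey pipe lengthwise in the cradle of the slide jig, between the fixed stop and the carriage, and let go of it. Then pinch the carriage's two lock tabs together and, keeping them pinched, slide the carriage along until the pipe is held snugly end to end between it and the stop; let go so that both tabs spring back out and lock it there.

Things in the scene. Friction and masses are not known exactly. Their poses are not given: they have to be found in the camera images.
- pipe_mid (a point): The short galvanised (light grey) pipe, a cylinder 80 mm long, 27 mm in diameter, about 0.1 kg, lying loose on the bench in front of the jig. The point is the middle of the pipe, on its centre line (14 mm above the bench as it lies); its y axis runs along the pipe. The pipe can be taken across its diameter from above.
- jig: The slide jig, fixed to the bench: an aluminium bed plate 100 x 320 x 10 mm with a low dark, toothed guide rail along each long edge (rail tops 28 mm above the bench). Origin: centre of the plate's underside, on the bench. Its y axis is the long axis and runs from the fixed stop (at the -y end) to the carriage (+y end).
- cradle (a point): Middle of the cradle: a ridge 24 mm wide, 68 mm long from the stop's face, on the bed's middle line, carrying two parallel rods (tops 30 mm above the bench) on which the pipe lies. The point is 34 mm from the stop's face, where the laid pipe's centre line runs, 42 mm above the bench; jig's axes (pipe along y). Beside the ridge the bed is 10 mm above the bench.
- stop_face (a point): Centre of the face of the fixed stop (a grey block 44 mm wide, top 64 mm above the bench), at the height of the laid pipe's centre line; same axes as the jig. The face looks along the jig's +y, towards the carriage.
- jaw_face (a point): Centre of the carriage's steel jaw plate (30 mm wide, top 64 mm above the bench), on the face that looks towards the stop, at the height of the laid pipe's centre line; jig's axes. The gap, from stop_face to jaw_face, is 110 to 170 mm at the start and 80 mm when snug on the pipe.
- tabs_mid (a point): Midway between the carriage's two lock tabs, 70 mm above the bench, 45 mm behind the jaw face; jig's axes. The tabs: upright dark steel plates 28 mm long (jig's y), 6 mm thick, 27 to 89 mm above the bench, one on each side (jig's -x and +x); outer faces 58 mm apart at rest, 38 mm fully pinched. Pinch them from above along the jig's x. Between them a fixed block, top 61 mm above the bench.
- carriage (a joint): How far the carriage has slid towards the stop, in m: gap = 0.170 - value; 0 to 0.100. Each tab's lock pin drops between the teeth of a rack (6 mm pitch) on the guide rail and blocks the carriage; with both tabs pinched it slides with about 2 N. One notch is at 0.0895 (gap 80.5 mm: snug on the pipe); on release the pins draw the carriage to the nearest notch.
- near_tab (a joint): How far the tab on the jig's -x side (the robot's side) is pressed in, in m: 0 sprung out and locked, 0.010 fully pressed. Springy: 6 N at the start of the travel, 11 N at the end; its pin is clear of the teeth once it is pressed by about 5 mm.
- far_tab (a joint): The same for the tab on the jig's +x side.

How it is judged:
By the outcome, as a careful person would: the job done as asked, in the order asked, and still so for the second after the job is handed in, with the robot touching nothing.
It also fails if it takes over 45 s, if anything falls off the work surface, if the arm or the gripper's body presses on something with over 40 N, if the wrist force passes 120 N, or if a joint passes its speed limit or range.

## Working session

There is one attempt and no reset: what is moved stays moved. The work goes in short steps, Python scripts to look and compute and a tool call to move; the robot and the scene stay as the last step left them, time stands still between calls to the robot, and variables do not carry over. Pictures are saved under pics/ and viewed, and the job is handed in when it is done.

Besides the shell and the picture viewer there is one more tool, called after "Request:" by a JSON object that holds its "fn" and its "kwargs", one argument or row to a line. apply_moves: Moves the arm, as the interface text tells. Its arguments: {"type":"object","properties":{"commands":{"type":"array"},"force":{"type":"number"}},"required":["commands"]}

```bash
ls; mkdir -p pics; python3 - <<'E'
from workcell import bot
import cv2,pickle
print(bot.observe())
d={}
for n in ["scene","top","wrist"]:
    f=bot.grab_frame(n); d[n]=f
    cv2.imwrite(f"pics/{n}0.png",f["frame"])
    print(n,{k:v for k,v in f.items() if k!="frame"})
pickle.dump(d,open("f0.pkl","wb"))
E
```

```text
pics
{'clock': 0.0, 'qpos': array([ 1.06080063,  0.52200953, -0.03629512,  1.60001467,  0.02117199,
        1.02113271, -0.11283574]), 'qd': array([ 0.00126703,  0.00029319,  0.00015347,  0.00069164,  0.00093168,
        0.00014588, -0.00299595]), 'joint_efforts': array([ 3.94699919e-04, -9.27101827e+01,  1.97934575e+00, -3.69922149e+01,
        1.76330935e-02,  8.52133351e-03,  4.06969298e-05]), 'position': array([ 0.26587773, -0.56518357,  0.19122654]), 'tool_rot': array([-3.14041503e+00,  7.84391597e-05,  4.39707510e-01]), 'force': array([ 0.51990414, -0.51410283,  0.28585339]), 'moment': array([-0.02103728,  0.03208181, -0.01694005]), 'grip_width': 0.08513836484956316}
scene {'fx': 370.7001103424146, 'fy': 370.7001103424146, 'cx': 248.4657407954229, 'cy': 191.68744597145286, 'dist': array([-0.115634,  0.      ,  0.      ,  0.      ,  0.      ]), 'pose': array([[-0.81282027,  0.37724133, -0.44386055,  0.16090567],
       [-0.58250291, -0.53119673,  0.61524011,  0.72563103],
       [-0.00368327,  0.75862969,  0.65151165,  0.63685636],
       [ 0.        ,  0.        ,  0.        , 
[... 312 characters left out ...]
.00231049,  0.20082309],
       [ 0.00282146,  0.07687676,  0.99703661,  0.91897738],
       [ 0.        ,  0.        ,  0.        ,  1.        ]])}
wrist {'fx': 267.0216014394148, 'fy': 267.0216014394148, 'cx': 260.2321585928799, 'cy': 187.34064223026118, 'dist': array([-0.02648404,  0.        ,  0.        ,  0.        ,  0.        ]), 'tool_from_camera': array([[-5.25607839e-04,  9.61875989e-01,  2.73485475e-01,
         6.93651154e-02],
       [ 9.99999821e-01,  4.27807595e-04,  4.17242971e-04,
        -1.03337950e-03],
       [ 2.84336833e-04,  2.73485645e-01, -9.61876042e-01,
        -1.82175862e-01],
       [ 0.00000000e+00,  0.00000000e+00,  0.00000000e+00,
         1.00000000e+00]])}
```

View pics/top0.png

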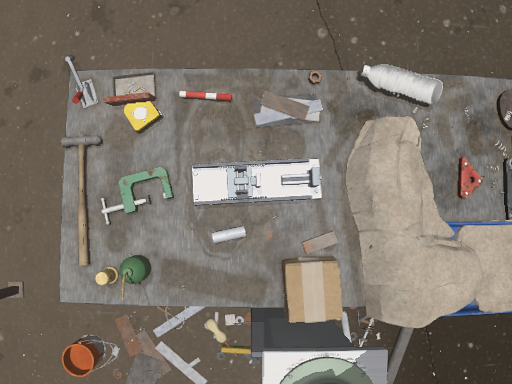

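View pics/scene0.png

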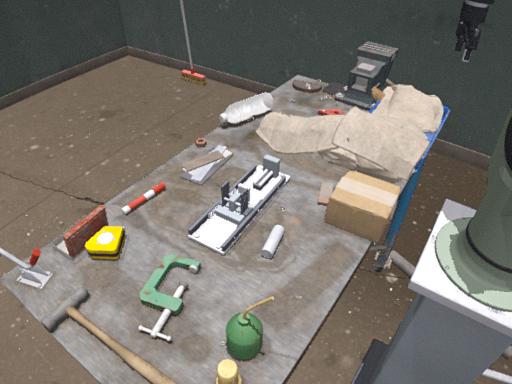

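```bash
python3 - <<'E'
import cv2,pickle
d=pickle.load(open("f0.pkl","rb"))
t=d["top"]["frame"][145:255,180:335]; s=d["scene"]["frame"][145:265,180:305]
cv2.imwrite("pics/topc.png",cv2.resize(t,None,fx=5,fy=5,interpolation=cv2.INTER_CUBIC))
cv2.imwrite("pics/scenec.png",cv2.resize(s,None,fx=5,fy=5,interpolation=cv2.INTER_CUBIC)[:600])
E
```

```text
(no output)
```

View pics/topc.png

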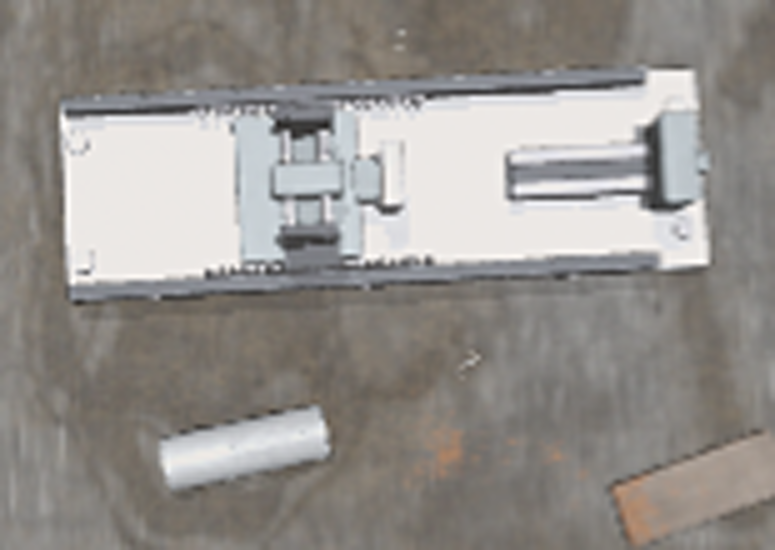

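View pics/scenec.png

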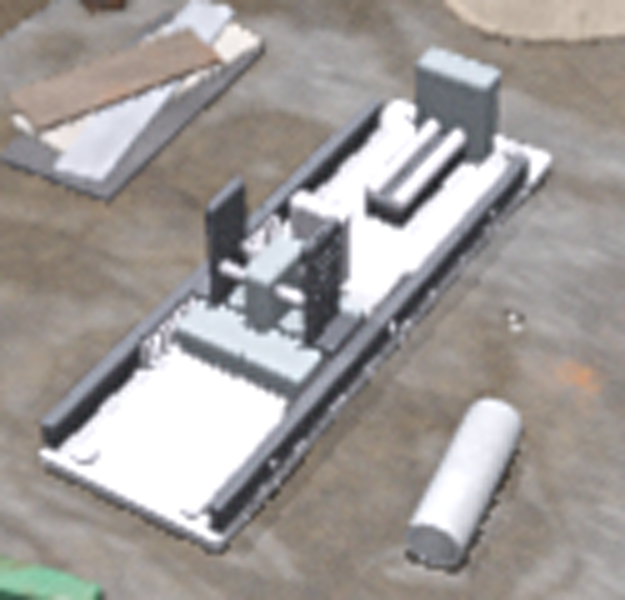

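```bash
cat > h.py <<'E'
import numpy as np,cv2
def ray(f,px,T=None):
    K=np.array([[f["fx"],0,f["cx"]],[0,f["fy"],f["cy"]],[0,0,1]])
    u=cv2.undistortPoints(np.array(px,float).reshape(-1,1,2),K,f["dist"]).reshape(-1,2)
    d=np.c_[u[:,0],-u[:,1],-np.ones(len(u))]
    T=f["pose"] if T is None else T
    return T[:3,3],d@T[:3,:3].T
def plane(f,px,z,T=None):
    o,d=ray(f,px,T); return o+d*((z-o[2])/d[:,2])[:,None]
def proj(f,P,T=None):
    T=f["pose"] if T is None else T
    p=(np.array(P,float).reshape(-1,3)-T[:3,3])@T[:3,:3]
    p=p*[1,-1,-1]
    K=np.array([[f["fx"],0,f["cx"]],[0,f["fy"],f["cy"]],[0,0,1]])
    return cv2.projectPoints(p,np.zeros(3),np.zeros(3),K,f["dist"])[0].reshape(-1,2)
def tri(f1,p1,f2,p2):
    o1,d1=ray(f1,[p1]);o2,d2=ray(f2,[p2]);d1=d1[0];d2=d2[0]
    A=np.c_[d1,-d2];t=np.linalg.lstsq(A,o2-o1,rcond=None)[0]
    a=o1+t[0]*d1;b=o2+t[1]*d2
    return (a+b)/2,np.linalg.norm(a-b)
from scipy.spatial.transform import Rotation as R
def toolT(s):
    T=np.eye(4);T[:3,:3]=R.from_euler("xyz",s["tool_rot"]).as_matrix();T[:3,3]=s["position"];return T
def move(s,target,yaw_deg=None,Rt=None):
    "travel & twist in tool frame from state pose to target (tool down with given yaw)"
    T=toolT(s); 
    Rt=R.from_euler("xyz",[np.pi,0,np.radians(yaw_deg)]).as_matrix() if Rt is None else Rt
    return T[:3,:3].T@(np.array(target)-T[:3,3]), np.degrees(R.from_matrix(T[:3,:3].T@Rt).as_rotvec())
E
python3 - <<'E'
from h import *
import pickle
np.set_printoptions(precision=4,suppress=True)
d=pickle.load(open("f0.pkl","rb"));t=d["top"];s=d["scene"]
c=lambda l:(np.array(l,float)+.5)/5-.5+[180,145]
cs=lambda l:(np.array(l,float)+.5)/5-.5+[180,145]
print("plate z10",plane(t,c([(695,70),(709,266),(62,115),(72,285)]),.01))
print("rails z28",plane(t,c([(62,102),(645,70),(72,300),(660,268)]),.028))
print("stop top z64 4 corners",plane(t,c([(664,112),(694,110),(698,198),(668,202)]),.064))
print("tabs z89 near/far centre outer edges",plane(t,c([(277,112),(333,110),(280,240),(340,240)]),.089))
print("jaw z64",plane(t,c([(400,140),(403,208)]),.064))
print("ridge end z30",plane(t,c([(508,150),(511,198)]),.03))
# pipe in top
g=cv2.cvtColor(t["frame"],cv2.COLOR_BGR2HSV)
m=((g[...,2]>150)&(g[...,1]<40)).astype(np.uint8); 
m[:222]=0;m[248:]=0;m[:,:205]=0;m[:,255:]=0
n,l,st,ce=cv2.connectedComponentsWithStats(m);i=1+np.argmax(st[1:,4]);print(st[i],ce[i])
r=cv2.minAreaRect(np.argwhere(l==i)[:,::-1].astype(np.float32));print(r)
b=cv2.boxPoints(r);P=plane(t,b,.014);print(P);print(P.mean(0),[np.linalg.norm(P[i]-P[i-1]) for i in range(4)])
# pipe scene
g=cv2.cvtColor(s["frame"],cv2.COLOR_BGR2HSV)
print("scene pipe centre", plane(s,cs([(467,480)]),.014))
print(proj(s,P.mean(0)), cs([(467,480)]))
E
```

```text
plate z10 [[0.6315 0.0222 0.01  ]
 [0.5327 0.0161 0.01  ]
 [0.6064 0.3402 0.01  ]
 [0.5212 0.3336 0.01  ]]
rails z28 [[0.6103 0.3375 0.028 ]
 [0.6283 0.0506 0.028 ]
 [0.513  0.3308 0.028 ]
 [0.5306 0.044  0.028 ]]
stop top z64 4 corners [[0.6023 0.0478 0.064 ]
 [0.6034 0.0335 0.064 ]
 [0.5616 0.0321 0.064 ]
 [0.5596 0.0463 0.064 ]]
tabs z89 near/far centre outer edges [[0.5973 0.2296 0.089 ]
 [0.5984 0.2041 0.089 ]
 [0.5387 0.2277 0.089 ]
 [0.5389 0.2005 0.089 ]]
jaw z64 [[0.588  0.1726 0.064 ]
 [0.5559 0.171  0.064 ]]
ridge end z30 [[0.5877 0.1186 0.03  ]
 [0.5642 0.1172 0.03  ]]
[212 226  34  17 339] [228.3717 234.0265]
((228.42681884765625, 234.1584930419922), (10.406612396240234, 33.734188079833984), 77.90524291992188)
[[0.4449 0.2902 0.014 ]
 [0.4629 0.2092 0.014 ]
 [0.438  0.2036 0.014 ]
 [0.4201 0.2845 0.014 ]]
[0.4415 0.2469 0.014 ] [np.float64(0.025518705869619837), np.float64(0.0830029617734349), np.float64(0.0255211849601369), np.float64(0.08288364459078161)]
scene pipe centre [[0.4425 0.2423 0.014 ]]
[[272.2706 242.0489]] [[273.  240.6]]
```

```bash
python3 - <<'E'
from h import *
from workcell import bot
np.set_printoptions(precision=3,suppress=True)
s=bot.observe()
for p in [(0.33,-.45,.28),(0.40,-.33,.30),(.52,-.13,.30),(.575,.02,.25),(.57,.09,.20)]:
    print(p,*move(s,p,93.6))
E
```

```text
(0.33, -0.45, 0.28) [ 0.107 -0.077 -0.089] [ -0.047  -0.027 -68.402]
(0.4, -0.33, 0.3) [ 0.221 -0.156 -0.109] [ -0.047  -0.027 -68.402]
(0.52, -0.13, 0.3) [ 0.415 -0.286 -0.108] [ -0.047  -0.027 -68.402]
(0.575, 0.02, 0.25) [ 0.529 -0.398 -0.058] [ -0.047  -0.027 -68.402]
(0.57, 0.09, 0.2) [ 0.554 -0.463 -0.008] [ -0.047  -0.027 -68.402]
```

Request:
{"fn": "apply_moves", "kwargs": {
  "commands": [
    {"travel":[0.02,-0.015,-0.04],"twist":[0,0,-5],"claw":0.085},
    {"travel":[0.05,-0.035,-0.07],"twist":[0,0,-12],"claw":0.085},
    {"travel":[0.09,-0.06,-0.085],"twist":[0,0,-20],"claw":0.085},
    {"travel":[0.13,-0.09,-0.1],"twist":[0,0,-28],"claw":0.085},
    {"travel":[0.17,-0.12,-0.11],"twist":[0,0,-36],"claw":0.085},
    {"travel":[0.21,-0.148,-0.11],"twist":[0,0,-44],"claw":0.085},
    {"travel":[0.25,-0.176,-0.11],"twist":[0,0,-52],"claw":0.085},
    {"travel":[0.29,-0.203,-0.11],"twist":[0,0,-60],"claw":0.085},
    {"travel":[0.33,-0.23,-0.11],"twist":[0,0,-68.4],"claw":0.085},
    {"travel":[0.37,-0.257,-0.11],"twist":[0,0,-68.4],"claw":0.085}
  ]
}}

```text
clock: 1.15
position: [0.492, -0.1738, 0.3019]
tool_rot: [3.141, 0.0, 1.639]
force: [2.0, -0.9, 1.4]
grip_width: 0.0846
```

Request:
{"fn": "apply_moves", "kwargs": {
  "commands": [
    {"travel":[0.045,0.018,0]},
    {"travel":[0.09,0.036,0.01]},
    {"travel":[0.13,0.052,0.025]},
    {"travel":[0.17,0.068,0.045]},
    {"travel":[0.21,0.084,0.07]},
    {"travel":[0.24,0.096,0.095]},
    {"travel":[0.254,0.1,0.1]},
    {"travel":[0.254,0.1,0.1]}
  ]
}}

```text
invalid input at $.commands[0]: expected keys travel, twist, claw
```

```bash
python3 - <<'E'
from workcell import bot
import cv2,pickle
s=bot.observe();print(s)
f=bot.grab_frame("wrist"); f["state"]=s
pickle.dump(f,open("w1.pkl","wb"))
cv2.imwrite("pics/w1.png",cv2.resize(f["frame"],None,fx=1.56,fy=1.56,interpolation=cv2.INTER_CUBIC))
E
```

```text
{'clock': 1.15, 'qpos': array([ 0.59217233,  0.27742557, -0.46141876,  1.70382435,  0.13182455,
        1.19094694,  0.16540816]), 'qd': array([-0.76895255,  0.1659889 , -0.21826562, -0.1905203 ,  0.12773989,
        0.06870326, -1.15216012]), 'joint_efforts': array([ 9.73924488e+00, -7.35425019e+01, -4.16667670e+00, -3.71116412e+01,
       -4.99394350e-01,  1.63014553e-02,  7.37219989e+00]), 'position': array([ 0.49199607, -0.17375535,  0.30189974]), 'tool_rot': array([3.14146354e+00, 1.69463494e-04, 1.63919607e+00]), 'force': array([ 2.00493244, -0.92148262,  1.36458592]), 'moment': array([-0.0257249 , -0.03450031,  0.00759182]), 'grip_width': 0.08460213270628539}
```

View pics/w1.png

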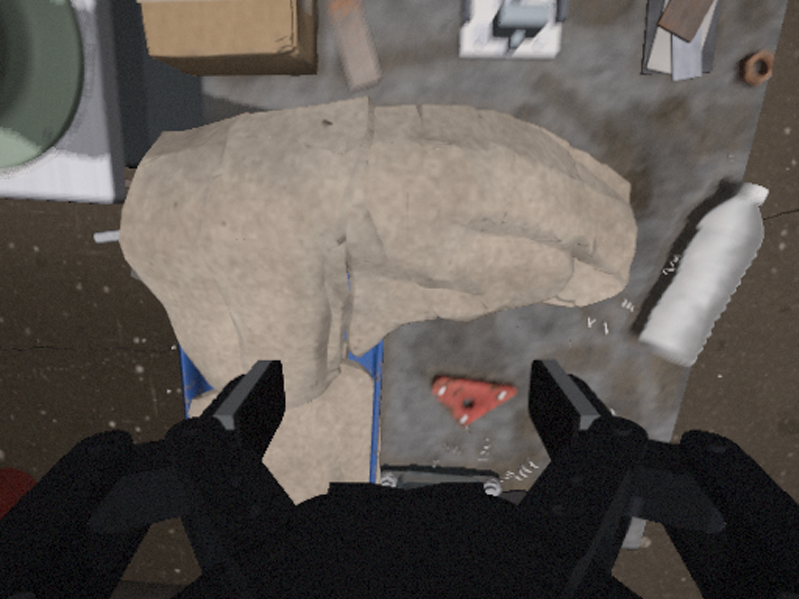

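The move was refused because it lacked the claw/twist keys. The picture shows the sack still under the tool, with the jig at the top edge (510,25).

Request:
{"fn": "apply_moves", "kwargs": {
  "commands": [
    {"travel":[0.045,0.018,0],"twist":[0,0,0],"claw":0.085},
    {"travel":[0.09,0.036,0.01],"twist":[0,0,0],"claw":0.085},
    {"travel":[0.13,0.052,0.03],"twist":[0,0,0],"claw":0.085},
    {"travel":[0.17,0.068,0.06],"twist":[0,0,0],"claw":0.085},
    {"travel":[0.205,0.084,0.09],"twist":[0,0,0],"claw":0.085},
    {"travel":[0.225,0.096,0.115],"twist":[0,0,0],"claw":0.085},
    {"travel":[0.23,0.096,0.12],"twist":[0,0,0],"claw":0.085},
    {"travel":[0.23,0.096,0.12],"twist":[0,0,0],"claw":0.085}
  ]
}}

```text
clock: 2.0
position: [0.5722, 0.0607, 0.1809]
tool_rot: [-3.139, -0.0, 1.635]
force: [-0.4, -0.9, -0.4]
grip_width: 0.0848
```

```bash
cat > snap.py <<'E'
import sys
from workcell import bot
import cv2,pickle
from h import *
np.set_printoptions(precision=4,suppress=True)
n=sys.argv[1];cam=sys.argv[2] if len(sys.argv)>2 else "wrist"
s=bot.observe();print(s["clock"],s["position"],s["tool_rot"],s["force"],s["qpos"],s["qd"].max())
f=bot.grab_frame(cam); f["state"]=s
if cam=="wrist": f["pose"]=toolT(s)@f["tool_from_camera"]
pickle.dump(f,open(n+".pkl","wb"))
cv2.imwrite(f"pics/{n}.png",cv2.resize(f["frame"],None,fx=1.5625,fy=1.5625,interpolation=cv2.INTER_CUBIC))
E
python3 snap.py w2
```

```text
2.0 [0.5722 0.0607 0.1809] [-3.1395 -0.0002  1.635 ] [-0.413  -0.8615 -0.4437] [ 0.1591  0.4965 -0.5155  1.7248  0.2825  0.997  -0.3957] 0.036148300886666214
```

View pics/w2.png

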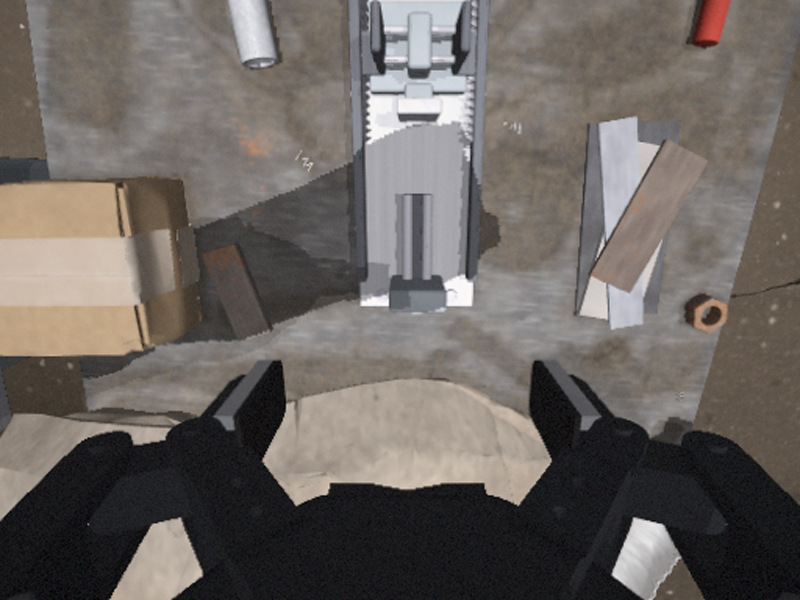

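```bash
python3 - <<'E'
import cv2,pickle
f=pickle.load(open("w2.pkl","rb"))["frame"]
cv2.imwrite("pics/w2c.png",cv2.resize(f[100:205,220:320],None,fx=5.7,fy=5.7,interpolation=cv2.INTER_CUBIC))
cv2.imwrite("pics/w2d.png",cv2.resize(f[0:100,135:320],None,fx=4.3,fy=4.3,interpolation=cv2.INTER_CUBIC))
E
```

```text
(no output)
```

View pics/w2c.png

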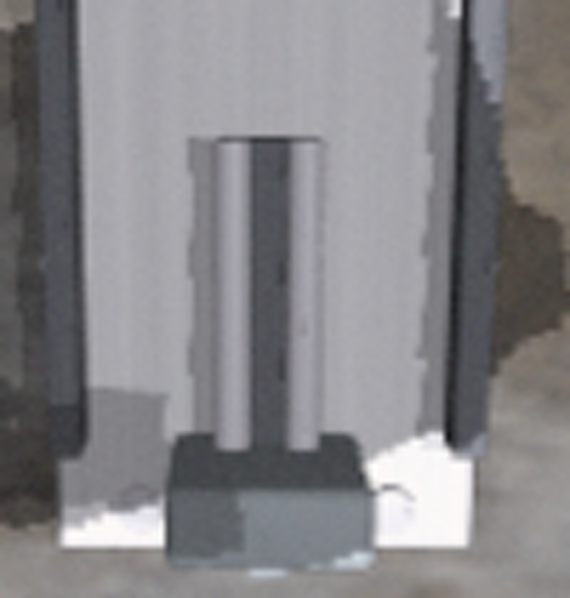

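View pics/w2d.png

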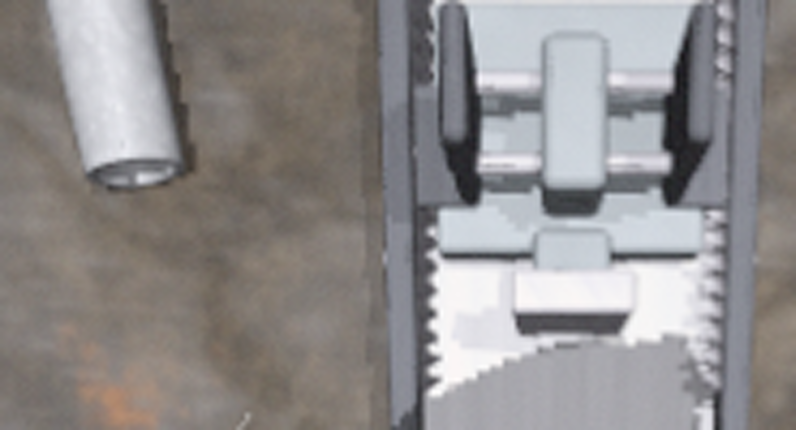

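```bash
python3 - <<'E'
from h import *
import pickle
np.set_printoptions(precision=4,suppress=True)
f=pickle.load(open("w2.pkl","rb"))
c=lambda l:(np.array(l,float)+.5)/5.7-.5+[220,100]
d=lambda l:(np.array(l,float)+.5)/4.3-.5+[135,0]
st=plane(f,c([(168,490),(368,490)]),.064);print("stop",st,st.mean(0))
r=plane(f,c([(233,142),(306,142),(235,440),(303,440)]),.030);print("rods",r, (r[0]+r[1])/2,(r[2]+r[3])/2)
a=(r[0]+r[1]-r[2]-r[3]);print("yaw rods",np.degrees(np.arctan2(-a[0],a[1])))
pl=plane(f,c([(60,548),(474,546)]),.010);print("plate end",pl,pl.mean(0),np.degrees(np.arctan2(*(pl[1]-pl[0])[[1,0]])))
j=plane(f,d([(514,311),(633,311)]),.064);print("jaw",j,j.mean(0))
t=plane(f,d([(441,140),(468,140),(687,138),(713,138)]),.089);print("tabs front",t,t.mean(0))
rl=plane(f,np.r_[c([(35,0),(50,450)]),c([(508,0),(490,445)])],.028);print("rails",rl)
p=plane(f,d([(88,168),(184,160)]),.014);print("pipe end",p,p.mean(0))
E
```

```text
stop [[0.5594 0.0474 0.064 ]
 [0.6001 0.05   0.064 ]] [0.5797 0.0487 0.064 ]
rods [[0.5683 0.1158 0.03  ]
 [0.5838 0.1168 0.03  ]
 [0.5729 0.0505 0.03  ]
 [0.5881 0.0515 0.03  ]] [0.576  0.1163 0.03  ] [0.5805 0.051  0.03  ]
yaw rods 3.9294994495471207
plate end [[0.5324 0.016  0.01  ]
 [0.633  0.023  0.01  ]] [0.5827 0.0195 0.01  ] 3.9596134510254655
jaw [[0.5582 0.1704 0.064 ]
 [0.5869 0.1723 0.064 ]] [0.5726 0.1713 0.064 ]
tabs front [[0.5413 0.2005 0.089 ]
 [0.5471 0.2008 0.089 ]
 [0.594  0.2042 0.089 ]
 [0.5996 0.2046 0.089 ]] [0.5705 0.2025 0.089 ]
rails [[0.5249 0.1422 0.028 ]
 [0.5312 0.0451 0.028 ]
 [0.624  0.1486 0.028 ]
 [0.6307 0.0526 0.028 ]]
pipe end [[0.4371 0.207  0.014 ]
 [0.4637 0.2104 0.014 ]] [0.4504 0.2087 0.014 ]
```

```bash
cat > mv.py <<'E'
import sys
from h import *
from workcell import bot
np.set_printoptions(precision=4,suppress=True)
s=bot.observe();print(s["clock"],s["position"],np.degrees(s["tool_rot"]),s["force"],s["grip_width"])
for a in sys.argv[1:]:
    v=[float(x) for x in a.split(",")]
    print(a,*move(s,v[:3],v[3]))
E
python3 mv.py .4417,.2473,.11,102.5 .4417,.2473,.004,102.5
```

```text
2.05 [0.5726 0.0597 0.1819] [-179.9665    0.0143   93.5943] [ 0.3292 -0.4687  1.0451] 0.08519559386360187
.4417,.2473,.11,102.5 [ 0.1955 -0.1189  0.0719] [-0.0345  0.0117 -8.9057]
.4417,.2473,.004,102.5 [ 0.1955 -0.1188  0.1779] [-0.0345  0.0117 -8.9057]
```

Request:
{"fn": "apply_moves", "kwargs": {
  "commands": [
    {"travel":[0.03,-0.02,0],"twist":[0,0,-2],"claw":0.07},
    {"travel":[0.065,-0.04,0.005],"twist":[0,0,-4],"claw":0.07},
    {"travel":[0.1,-0.062,0.02],"twist":[0,0,-6],"claw":0.07},
    {"travel":[0.135,-0.083,0.04],"twist":[0,0,-8.9],"claw":0.07},
    {"travel":[0.165,-0.102,0.065],"twist":[0,0,-8.9],"claw":0.07},
    {"travel":[0.188,-0.115,0.095],"twist":[0,0,-8.9],"claw":0.07},
    {"travel":[0.1955,-0.119,0.12],"twist":[0,0,-8.9],"claw":0.07},
    {"travel":[0.1955,-0.119,0.122],"twist":[0,0,-8.9],"claw":0.07},
    {"travel":[0.1955,-0.119,0.122],"twist":[0,0,-8.9],"claw":0.07}
  ]
}}

```text
clock: 2.95
position: [0.4428, 0.2467, 0.0608]
tool_rot: [3.141, 0.001, 1.788]
force: [0.7, -0.1, 0.7]
grip_width: 0.0699
```

```bash
python3 snap.py w3; python3 mv.py .4417,.2473,.004,102.5
```

```text
2.95 [0.4428 0.2467 0.0608] [3.1409 0.0006 1.7875] [ 0.6882 -0.0871  0.6654] [-0.2372  0.5742 -0.5195  1.9976  0.444   0.6812 -0.8219] 0.01788662720546532
3.0 [0.4433 0.2468 0.0613] [179.8994   0.0145 102.386 ] [ 0.4564 -0.2616  0.6697] 0.07037944780935876
.4417,.2473,.004,102.5 [ 0.0008 -0.0015  0.0573] [ 0.1006  0.0146 -0.114 ]
```

View pics/w3.png

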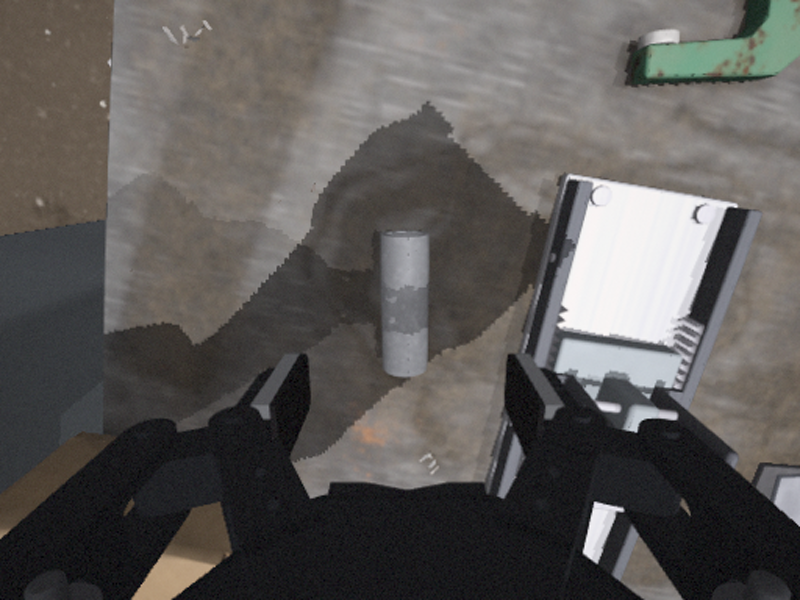

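```bash
python3 - <<'E'
from h import *
import pickle
f=pickle.load(open("w3.pkl","rb"))
for z in (.014,.027):
    print(plane(f,np.array([(383,236),(428,236),(382,370),(427,370),(405,232),(404,376)])/1.5625,z).round(4))
E
```

```text
[[0.4218 0.2808 0.014 ]
 [0.446  0.2861 0.014 ]
 [0.4373 0.2014 0.014 ]
 [0.4638 0.2072 0.014 ]
 [0.4331 0.2855 0.014 ]
 [0.4511 0.2003 0.014 ]]
[[0.4221 0.2827 0.027 ]
 [0.4449 0.2877 0.027 ]
 [0.4367 0.2078 0.027 ]
 [0.4618 0.2133 0.027 ]
 [0.4328 0.2872 0.027 ]
 [0.4498 0.2068 0.027 ]]
```

Request:
{"fn": "apply_moves", "kwargs": {
  "commands": [
    {"travel":[0.001,-0.001,0.03],"twist":[0,0,0],"claw":0.07},
    {"travel":[0.001,-0.001,0.05],"twist":[0,0,0],"claw":0.07},
    {"travel":[0.001,-0.001,0.056],"twist":[0,0,0],"claw":0.06},
    {"travel":[0.001,-0.001,0.056],"twist":[0,0,0],"claw":0.03},
    {"travel":[0.001,-0.001,0.056],"twist":[0,0,0],"claw":0.02},
    {"travel":[0.001,-0.001,0.056],"twist":[0,0,0],"claw":0.02},
    {"travel":[0.001,-0.001,0.056],"twist":[0,0,0],"claw":0.02},
    {"travel":[0.001,-0.001,0.056],"twist":[0,0,0],"claw":0.02}
  ],
  "force": 40
}}

```text
clock: 3.8
position: [0.4409, 0.2486, 0.0043]
tool_rot: [3.141, -0.0, 1.789]
force: [-0.5, -0.0, -0.1]
grip_width: 0.0197
```

```bash
python3 mv.py .577,.091,.12,93.9 .577,.091,.032,93.9
```

```text
3.8 [0.4409 0.2486 0.0043] [179.963   -0.0095 102.4846] [-0.4815 -0.0453 -0.1387] 0.01967786346052635
.577,.091,.12,93.9 [-0.1832  0.0989 -0.1157] [ 0.0362 -0.0123  8.5846]
.577,.091,.032,93.9 [-0.1833  0.0988 -0.0277] [ 0.0362 -0.0123  8.5846]
```

Opening 0.0197 is less than the pipe's 27 mm, so I'll look.

```bash
python3 snap.py w4
```

```text
3.8 [0.4409 0.2486 0.0043] [ 3.1409 -0.0002  1.7887] [-0.4815 -0.0453 -0.1387] [-0.2949  0.6655 -0.4514  2.0249  0.5275  0.5649 -0.8985] 0.005347348709482443
```

View pics/w4.png

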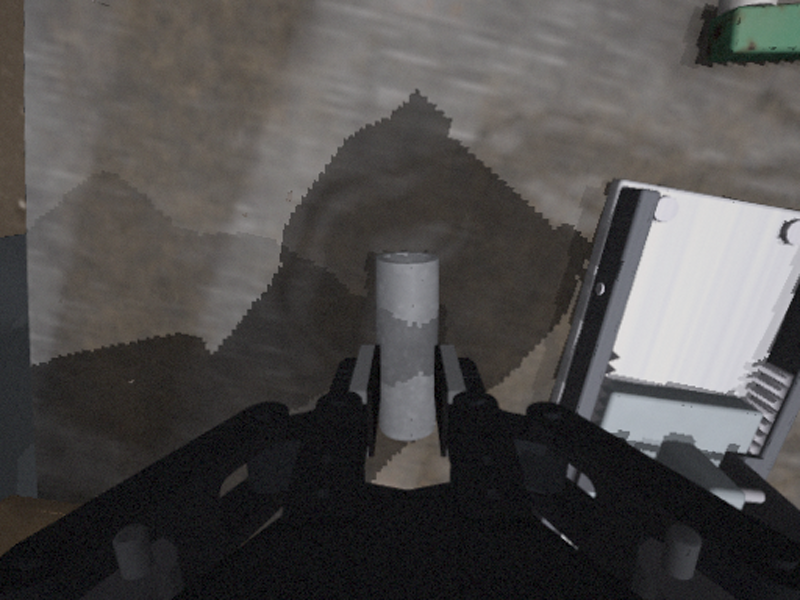

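```bash
python3 - <<'E'
from h import *
import pickle
f=pickle.load(open("w4.pkl","rb"))
T=toolT(f["state"]);pt=lambda p:(T@np.r_[p,1])[:3]
print(proj(f,[pt([x,y,z]) for x in (-.011,0,.011) for y in (-.0135,.0135) for z in (-.019,0)])*1.5625)
P=plane(f,np.array([(377,258),(438,258),(382,430),(434,430),(408,252),(408,440)])/1.5625,.0135);print(P)
P=plane(f,np.array([(377,258),(438,258),(382,430),(434,430),(408,252),(408,440)])/1.5625,.027);print(P)
E
```

```text
[[376.06595356 371.17702809]
 [378.8435642  352.96213746]
 [438.8318705  371.1196855 ]
 [435.8273489  352.91225026]
 [375.51513728 347.52960188]
 [378.39180526 331.23332322]
 [439.38456995 347.47424132]
 [436.27704881 331.18510611]
 [374.95032112 323.03024518]
 [377.9298592  308.80349861]
 [439.95103193 322.97707764]
 [436.73665043 308.75710673]]
[[0.42049484 0.2814462  0.0135    ]
 [0.4455838  0.2869795  0.0135    ]
 [0.43917042 0.20026477 0.0135    ]
 [0.46340402 0.20558839 0.0135    ]
 [0.43269005 0.28675239 0.0135    ]
 [0.45248663 0.1975133  0.0135    ]]
[[0.42085192 0.28424536 0.027     ]
 [0.44398258 0.28934676 0.027     ]
 [0.43806979 0.20940048 0.027     ]
 [0.46041186 0.21430858 0.027     ]
 [0.43209524 0.28913737 0.027     ]
 [0.45034661 0.20686378 0.027     ]]
```

Request:
{"fn": "apply_moves", "kwargs": {
  "commands": [
    {"travel":[0,0,0],"twist":[0,0,0],"claw":0.01},
    {"travel":[0,0,0],"twist":[0,0,0],"claw":0.01},
    {"travel":[0,0,0],"twist":[0,0,0],"claw":0.01}
  ],
  "force": 40
}}

```text
clock: 4.15
position: [0.4406, 0.2486, 0.0038]
tool_rot: [-3.142, -0.0, 1.789]
force: [0.8, -0.7, -0.0]
grip_width: 0.0102
```

```bash
python3 snap.py w5
```

```text
4.15 [0.4406 0.2486 0.0038] [-3.1416 -0.      1.789 ] [ 0.8234 -0.6501 -0.0228] [-0.2954  0.6664 -0.4511  2.0251  0.5277  0.5645 -0.8986] 0.0014072366380270733
```

View pics/w5.png

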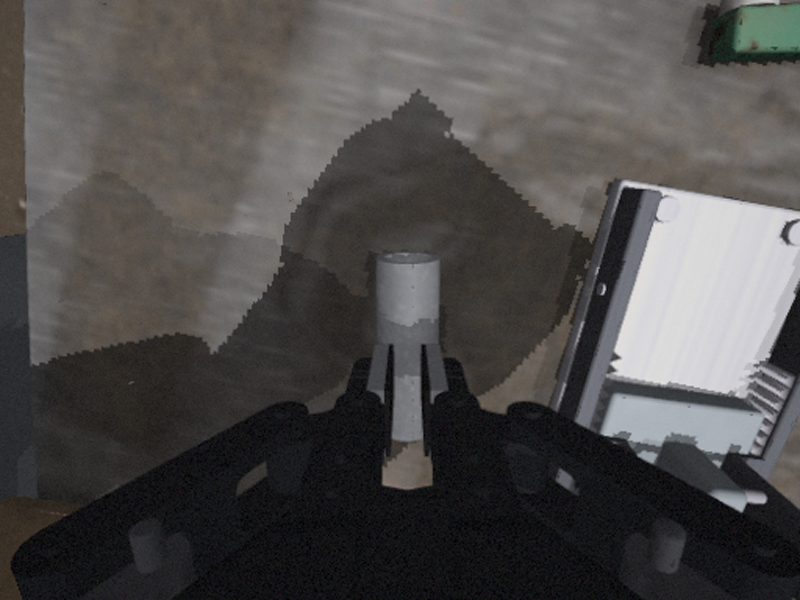

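The fingers have closed above the pipe: no contact force, and the pipe passes below the pads near (407,390). So the fingertips are higher than the stated TCP. I'll check from the scene camera.

```bash
python3 snap.py s5 scene; python3 - <<'E'
from h import *
import pickle
f=pickle.load(open("s5.pkl","rb"));T=toolT(f["state"])
pts=proj(f,[(T@np.r_[0,0,z,1])[:3] for z in (0,-.019,-.04,-.073)]);print(pts)
im=cv2.resize(f["frame"][110:270,190:380],None,fx=4,fy=4,interpolation=cv2.INTER_CUBIC)
im=im[:600]
for p in pts: cv2.circle(im,tuple(int(v) for v in ((p-[190,110]+.5)*4-.5)),3,(0,0,255),1)
cv2.imwrite("pics/s5c.png",im)
E
```

```text
4.2 [0.4406 0.2485 0.0038] [-3.1415  0.      1.7889] [ 0.6303 -0.0123  0.2691] [-0.2953  0.6664 -0.4511  2.0251  0.5278  0.5646 -0.8987] 0.0015562735034394027
[[272.0302975  245.70799659]
 [272.36604556 240.03400729]
 [272.74790538 233.54997983]
 [273.371837   222.88428253]]
```

View pics/s5c.png

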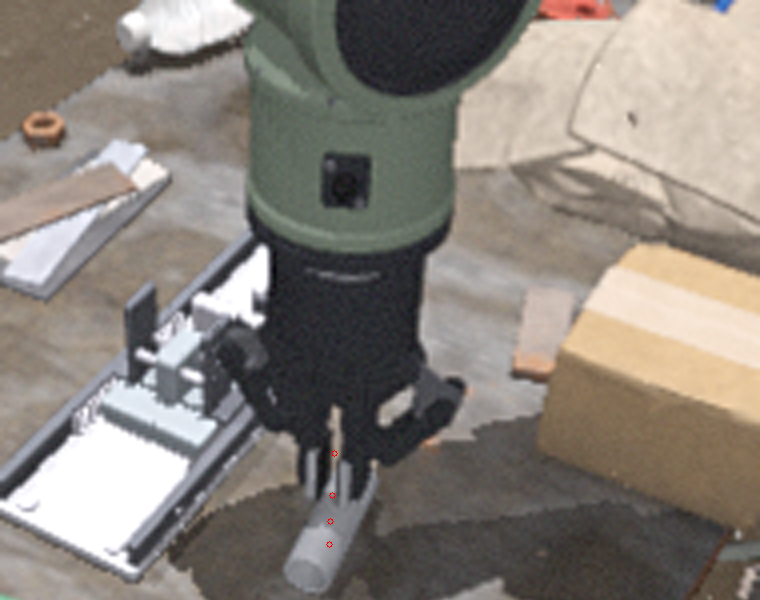

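```bash
python3 - <<'E'
from h import *
import pickle
f=pickle.load(open("w5.pkl","rb"))
T=toolT(f["state"]);pt=lambda p:(T@np.r_[p,1])[:3]
for z in (0,-.02,-.03,-.035,-.04,-.045,-.05):
  print(z,(proj(f,[pt([x,.0051,z]) for x in (-.011,.011)])*1.5625).round(1).tolist())
im=f["frame"][190:310,210:320]
cv2.imwrite("pics/w5c.png",cv2.resize(im,None,fx=5,fy=5,interpolation=cv2.INTER_CUBIC))
E
```

```text
0 [[418.1, 352.9], [418.4, 308.8]]
-0.02 [[419.4, 372.2], [419.8, 323.8]]
-0.03 [[420.1, 383.5], [420.6, 332.7]]
-0.035 [[420.5, 389.6], [421.0, 337.5]]
-0.04 [[421.0, 396.1], [421.5, 342.7]]
-0.045 [[421.4, 403.0], [422.0, 348.1]]
-0.05 [[421.9, 410.3], [422.5, 354.0]]
```

View pics/w5c.png

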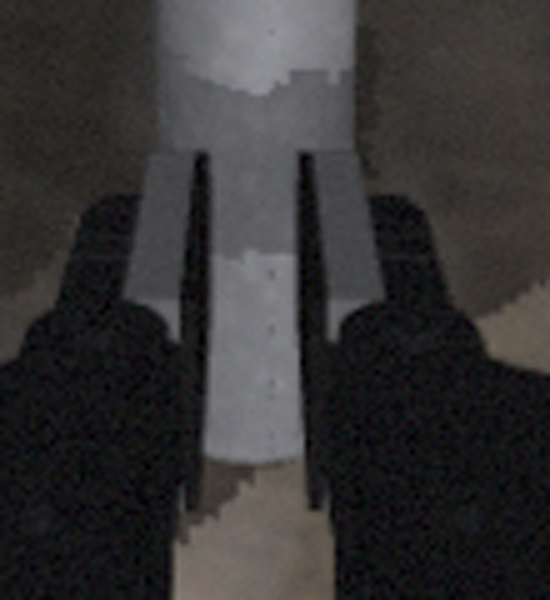

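The measured fingertips are about 40 mm behind the reported TCP: 40 mm from the wrist view, about 37 mm from the scene view. I'll open, go 38 mm lower while watching the force, and try again.

Request:
{"fn": "apply_moves", "kwargs": {
  "commands": [
    {"travel":[0,0,0],"twist":[0,0,0],"claw":0.06},
    {"travel":[0,0,0],"twist":[0,0,0],"claw":0.06},
    {"travel":[0,0,0],"twist":[0,0,0],"claw":0.06},
    {"travel":[0,0,0.01],"twist":[0,0,0],"claw":0.06},
    {"travel":[0,0,0.02],"twist":[0,0,0],"claw":0.06},
    {"travel":[0,0,0.028],"twist":[0,0,0],"claw":0.06},
    {"travel":[0,0,0.034],"twist":[0,0,0],"claw":0.06},
    {"travel":[0,0,0.038],"twist":[0,0,0],"claw":0.06},
    {"travel":[0,0,0.038],"twist":[0,0,0],"claw":0.06}
  ]
}}

```text
clock: 5.15
position: [0.4403, 0.2485, -0.0348]
tool_rot: [-3.141, 0.0, 1.789]
force: [1.0, -0.6, -0.2]
grip_width: 0.0598
```

```bash
python3 snap.py w6
```

```text
5.15 [ 0.4403  0.2485 -0.0348] [-3.1408  0.0002  1.7891] [ 0.9997 -0.5797 -0.2429] [-0.3371  0.7324 -0.3954  2.0335  0.5826  0.487  -0.9473] 0.010842823421937499
```

View pics/w6.png

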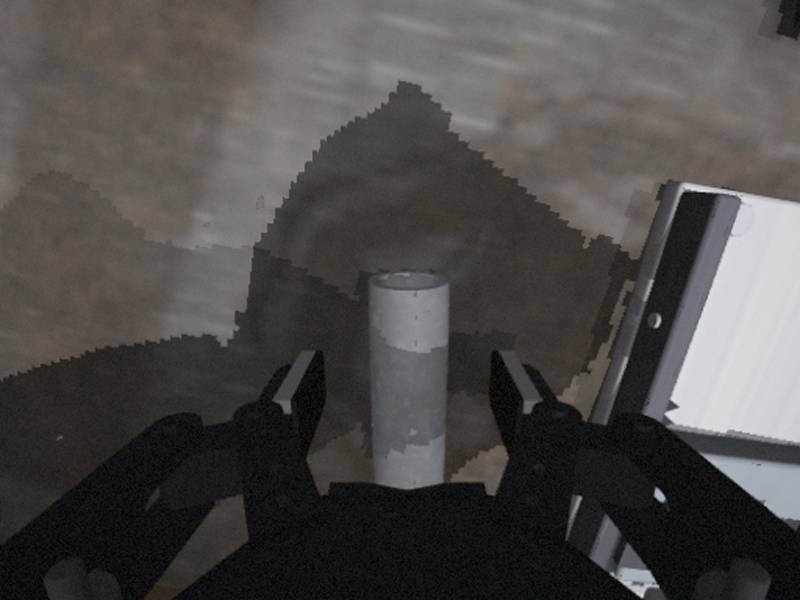

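Request:
{"fn": "apply_moves", "kwargs": {
  "commands": [
    {"travel":[0,0,0],"twist":[0,0,0],"claw":0.03},
    {"travel":[0,0,0],"twist":[0,0,0],"claw":0.015},
    {"travel":[0,0,0],"twist":[0,0,0],"claw":0.015},
    {"travel":[0,0,0],"twist":[0,0,0],"claw":0.015},
    {"travel":[0,0,0],"twist":[0,0,0],"claw":0.015}
  ],
  "force": 40
}}

```text
clock: 5.7
position: [0.4408, 0.2486, -0.0337]
tool_rot: [3.141, -0.0, 1.789]
force: [-1.3, -1.5, 6.1]
grip_width: 0.0258
```

```bash
python3 snap.py w7
```

```text
5.7 [ 0.4408  0.2486 -0.0337] [ 3.141  -0.      1.7888] [-1.2553 -1.5197  6.131 ] [-0.3364  0.7305 -0.3962  2.0334  0.5822  0.4877 -0.947 ] 0.0005619559976794308
```

View pics/w7.png

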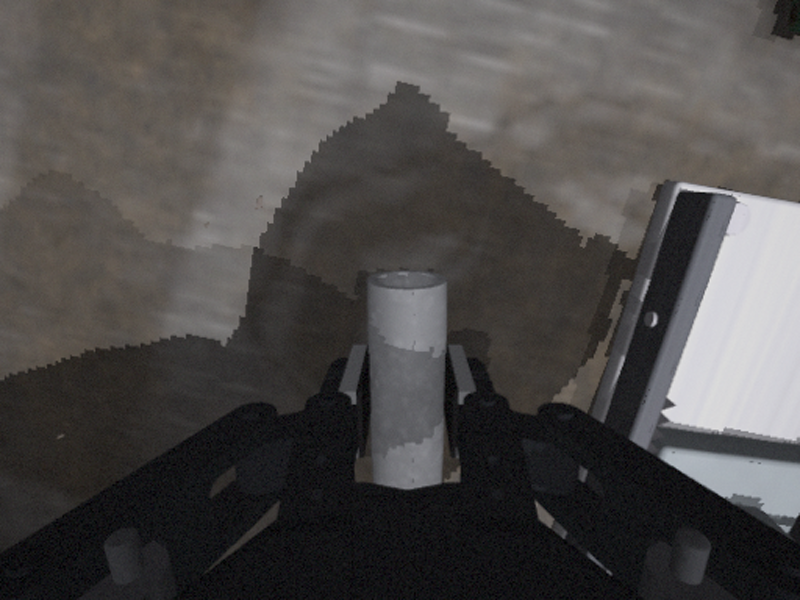

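The grip width is 25.8 mm with a 6 N upward push, so the pads are slightly above the centre line. I'll reopen, drop a few mm and grip again.

Request:
{"fn": "apply_moves", "kwargs": {
  "commands": [
    {"travel":[0,0,0],"twist":[0,0,0],"claw":0.045},
    {"travel":[0,0,0],"twist":[0,0,0],"claw":0.045},
    {"travel":[0,0,0.003],"twist":[0,0,0],"claw":0.045},
    {"travel":[0,0,0.006],"twist":[0,0,0],"claw":0.045},
    {"travel":[0,0,0.006],"twist":[0,0,0],"claw":0.045}
  ]
}}

```text
clock: 6.25
position: [0.4404, 0.2484, -0.0407]
tool_rot: [-3.141, 0.0, 1.789]
force: [0.1, 1.0, 0.4]
grip_width: 0.0449
```

Request:
{"fn": "apply_moves", "kwargs": {
  "commands": [
    {"travel":[0,0,0],"twist":[0,0,0],"claw":0.03},
    {"travel":[0,0,0],"twist":[0,0,0],"claw":0.015},
    {"travel":[0,0,0],"twist":[0,0,0],"claw":0.015},
    {"travel":[0,0,0],"twist":[0,0,0],"claw":0.015},
    {"travel":[0,0,0],"twist":[0,0,0],"claw":0.015}
  ],
  "force": 40
}}

```text
clock: 6.75
position: [0.4412, 0.2491, -0.0395]
tool_rot: [3.14, -0.001, 1.789]
force: [-0.3, -0.4, 12.8]
grip_width: 0.026
```

Request:
{"fn": "apply_moves", "kwargs": {
  "commands": [
    {"travel":[0,0,-0.01],"twist":[0,0,0],"claw":0.015},
    {"travel":[0,0,-0.04],"twist":[0,0,0],"claw":0.015},
    {"travel":[0,0,-0.08],"twist":[0,0,0],"claw":0.015},
    {"travel":[0,0,-0.12],"twist":[0,0,0],"claw":0.015},
    {"travel":[0,0,-0.13],"twist":[0,0,0],"claw":0.015},
    {"travel":[0,0,-0.13],"twist":[0,0,0],"claw":0.015}
  ]
}}

```text
clock: 7.35
position: [0.4414, 0.2486, 0.0913]
tool_rot: [3.139, -0.0, 1.788]
force: [-0.1, -0.2, -2.4]
grip_width: 0.0259
```

```bash
python3 snap.py w8;  python3 mv.py .5771,.0938,.09,93.9 .5771,.0938,.03,93.9
```

```text
7.35 [0.4414 0.2486 0.0913] [ 3.1389 -0.0004  1.7884] [-0.0743 -0.1744 -2.4463] [-0.2099  0.5271 -0.558   1.9803  0.4064  0.7421 -0.7936] 0.0528672739131648
7.4 [0.4408 0.2482 0.0899] [179.9595   0.0075 102.4681] [ 0.217   0.1118 -1.7254] 0.02611503936449754
.5771,.0938,.09,93.9 [-0.1802  0.0998  0.    ] [0.041  0.0045 8.5681]
.5771,.0938,.03,93.9 [-0.1802  0.0997  0.06  ] [0.041  0.0045 8.5681]
```

View pics/w8.png

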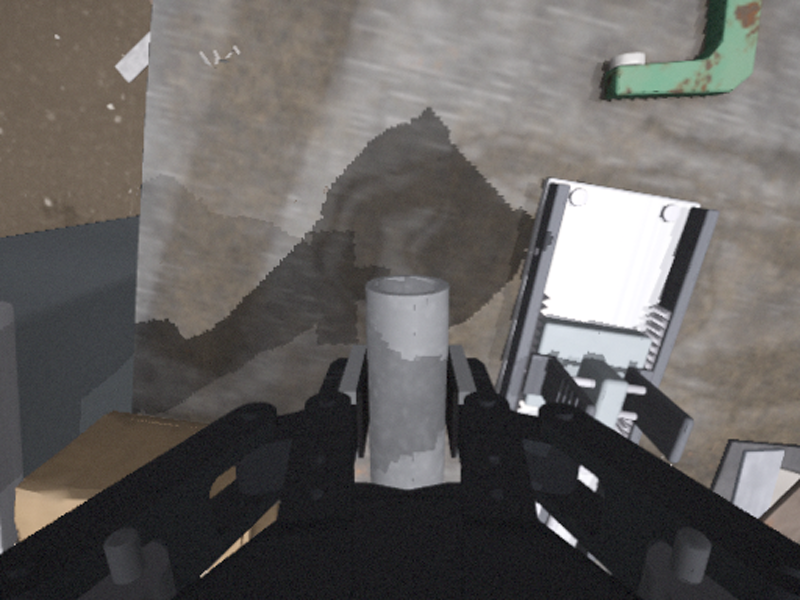

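```bash
python3 - <<'E'
from h import *
import pickle
f=pickle.load(open("w8.pkl","rb"))
T=toolT(f["state"]);pt=lambda p:(T@np.r_[p,1])[:3]
for z in (-.048,-.0535,-.058):
  print(z,(proj(f,[pt([.038,y,z]) for y in (-.0135,.0,.0135)]+[pt([.038,0,z-.0135]),pt([.038,0,z+.0135])])*1.5625).round(1).tolist())
E
```

```text
-0.048 [[366.9, 276.3], [407.7, 276.3], [448.5, 276.2], [407.9, 286.9], [407.6, 267.5]]
-0.0535 [[365.3, 280.4], [407.8, 280.3], [450.2, 280.3], [407.9, 291.9], [407.6, 270.9]]
-0.058 [[363.9, 284.0], [407.8, 283.9], [451.7, 283.9], [408.0, 296.3], [407.7, 273.8]]
```

```bash
python3 mv.py .5769,.0959,.09,93.9 .5769,.0959,.015,93.9
```

```text
7.4 [0.4408 0.2482 0.0899] [179.9595   0.0075 102.4681] [ 0.217   0.1118 -1.7254] 0.02611503936449754
.5769,.0959,.09,93.9 [-0.1781  0.1     0.    ] [0.041  0.0045 8.5681]
.5769,.0959,.015,93.9 [-0.1781  0.1     0.075 ] [0.041  0.0045 8.5681]
```

Request:
{"fn": "apply_moves", "kwargs": {
  "commands": [
    {"travel":[-0.02,0.012,-0.005],"twist":[0,0,1],"claw":0.015},
    {"travel":[-0.055,0.031,-0.005],"twist":[0,0,3],"claw":0.015},
    {"travel":[-0.09,0.05,-0.005],"twist":[0,0,5],"claw":0.015},
    {"travel":[-0.125,0.07,0],"twist":[0,0,7],"claw":0.015},
    {"travel":[-0.155,0.087,0.01],"twist":[0,0,8.57],"claw":0.015},
    {"travel":[-0.172,0.097,0.03],"twist":[0,0,8.57],"claw":0.015},
    {"travel":[-0.178,0.1,0.055],"twist":[0,0,8.57],"claw":0.015},
    {"travel":[-0.178,0.1,0.075],"twist":[0,0,8.57],"claw":0.015},
    {"travel":[-0.178,0.1,0.075],"twist":[0,0,8.57],"claw":0.015},
    {"travel":[-0.178,0.1,0.075],"twist":[0,0,8.57],"claw":0.015}
  ]
}}

```text
clock: 8.4
position: [0.5759, 0.0967, 0.014]
tool_rot: [-3.139, 0.0, 1.64]
force: [0.5, 0.1, -0.8]
grip_width: 0.0256
```

```bash
python3 snap.py w9; python3 mv.py .5769,.0959,-.008,93.9
```

```text
8.4 [0.5759 0.0967 0.014 ] [-3.1394  0.0001  1.6401] [ 0.488   0.0894 -0.766 ] [ 0.0363  0.731  -0.4381  1.8158  0.4554  0.6983 -0.5895] 0.0048446860474112
8.45 [0.5765 0.0968 0.0148] [-179.9659   -0.0055   93.9634] [ 0.1927  0.412  -0.5971] 0.026155780030592723
.5769,.0959,-.008,93.9 [-0.0009  0.0003  0.0228] [-0.0341 -0.0055  0.0634]
```

View pics/w9.png

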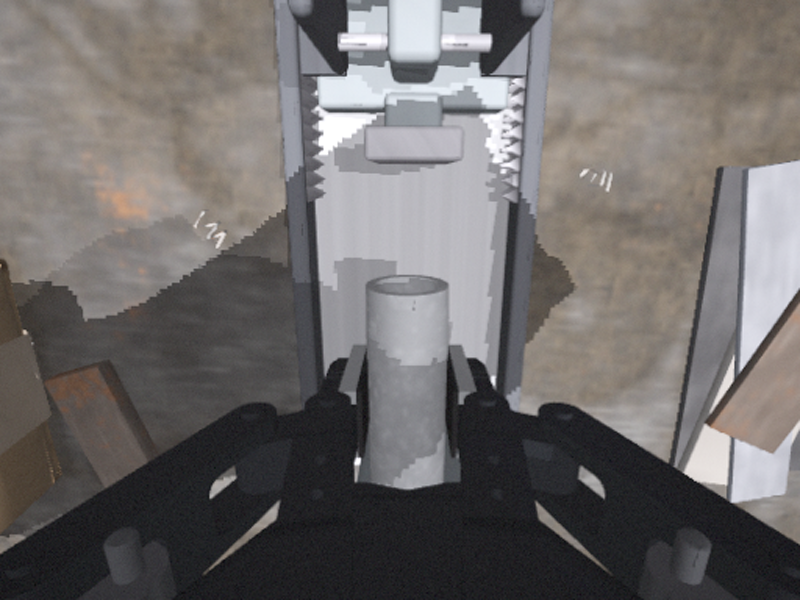

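```bash
python3 - <<'E'
import cv2,pickle
f=pickle.load(open("w9.pkl","rb"))["frame"]
cv2.imwrite("pics/w9c.png",cv2.resize(f[0:190,160:370],None,fx=3.1,fy=3.1,interpolation=cv2.INTER_CUBIC))
E
```

```text
(no output)
```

View pics/w9c.png

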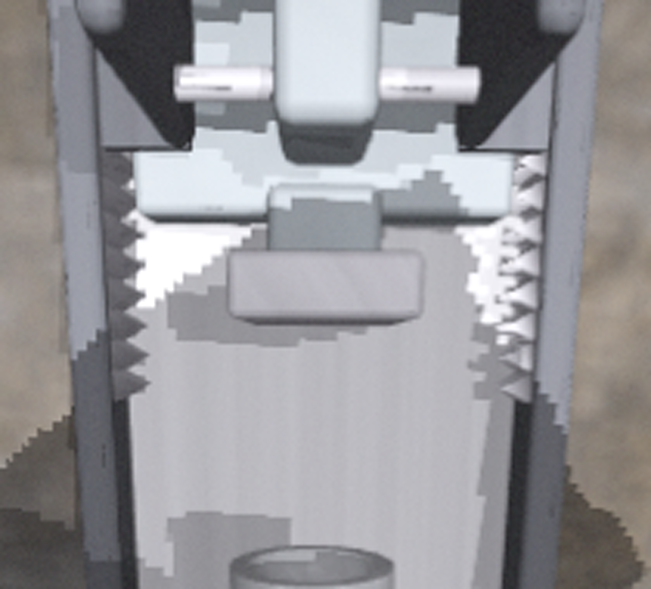

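```bash
python3 - <<'E'
from h import *
import pickle
np.set_printoptions(precision=4,suppress=True)
f=pickle.load(open("w9.pkl","rb"));Ti=np.linalg.inv(toolT(f["state"]))
c=lambda l:(np.array(l,float)+.5)/3.1-.5+[160,0]
def tool(l,z):
    P=plane(f,c(l),z);return P,(np.c_[P,np.ones(len(P))]@Ti.T)[:,:3]
print(*tool([(51,40),(84,560),(602,40),(556,560)],.028))
print(*tool([(97,40),(114,390),(558,60),(533,380)],.028))
print(*tool([(229,310),(422,310)],.064))
print(*tool([(271,115),(382,115)],.061))
E
```

```text
[[0.52   0.2173 0.028 ]
 [0.5258 0.1206 0.028 ]
 [0.6191 0.2241 0.028 ]
 [0.6247 0.1275 0.028 ]] [[ 0.1242 -0.0474 -0.0139]
 [ 0.0274 -0.0483 -0.0139]
 [ 0.1241  0.0519 -0.0142]
 [ 0.0274  0.0508 -0.0141]]
[[0.5283 0.2178 0.028 ]
 [0.5319 0.156  0.028 ]
 [0.6116 0.2203 0.028 ]
 [0.6147 0.1637 0.028 ]] [[ 0.1241 -0.0391 -0.014 ]
 [ 0.0623 -0.0398 -0.014 ]
 [ 0.1208  0.0441 -0.0141]
 [ 0.0642  0.0434 -0.0141]]
[[0.5577 0.1715 0.064 ]
 [0.587  0.1735 0.064 ]] [[ 0.0759 -0.0131 -0.05  ]
 [ 0.0759  0.0163 -0.0501]]
[[0.5623 0.1995 0.061 ]
 [0.5787 0.2006 0.061 ]] [[ 0.1035 -0.0065 -0.047 ]
 [ 0.1035  0.0099 -0.0471]]
```

Request:
{"fn": "apply_moves", "kwargs": {
  "commands": [
    {"travel":[0.002,0.001,0],"twist":[0,0,0.5],"claw":0.015},
    {"travel":[0.002,0.001,0.008],"twist":[0,0,0.5],"claw":0.015},
    {"travel":[0.002,0.001,0.014],"twist":[0,0,0.5],"claw":0.015},
    {"travel":[0.002,0.001,0.018],"twist":[0,0,0.5],"claw":0.015},
    {"travel":[0.002,0.001,0.018],"twist":[0,0,0.5],"claw":0.015}
  ]
}}

```text
clock: 8.95
position: [0.5772, 0.0983, -0.0039]
tool_rot: [-3.141, 0.0, 1.631]
force: [-0.0, -0.4, -0.8]
grip_width: 0.026
```

Request:
{"fn": "apply_moves", "kwargs": {
  "commands": [
    {"travel":[0,0,0.002],"twist":[0,0,0],"claw":0.015},
    {"travel":[0,0,0.003],"twist":[0,0,0],"claw":0.015},
    {"travel":[0,0,0.003],"twist":[0,0,0],"claw":0.015}
  ]
}}

```text
clock: 9.25
position: [0.5776, 0.0984, -0.0062]
tool_rot: [3.142, -0.0, 1.631]
force: [-0.8, -0.1, -1.0]
grip_width: 0.0258
```

Request:
{"fn": "apply_moves", "kwargs": {
  "commands": [
    {"travel":[0,0,0.002],"twist":[0,0,0],"claw":0.015},
    {"travel":[0,0,0.003],"twist":[0,0,0],"claw":0.015},
    {"travel":[0,0,0.003],"twist":[0,0,0],"claw":0.015}
  ]
}}

```text
clock: 9.55
position: [0.5775, 0.0985, -0.0094]
tool_rot: [-3.141, -0.0, 1.631]
force: [0.9, -0.8, -1.4]
grip_width: 0.0261
```

Request:
{"fn": "apply_moves", "kwargs": {
  "commands": [
    {"travel":[0,0,0.001],"twist":[0,0,0],"claw":0.015},
    {"travel":[0,0,0.002],"twist":[0,0,0],"claw":0.015},
    {"travel":[0,0,0.002],"twist":[0,0,0],"claw":0.015}
  ]
}}

```text
clock: 9.85
position: [0.5776, 0.0984, -0.0113]
tool_rot: [-3.141, 0.0, 1.631]
force: [0.5, 0.5, -2.0]
grip_width: 0.0258
```

```bash
python3 snap.py w10; python3 snap.py s10 scene; python3 - <<'E'
import cv2,pickle
f=pickle.load(open("s10.pkl","rb"))["frame"]
cv2.imwrite("pics/s10c.png",cv2.resize(f[100:240,190:340],None,fx=4,fy=4,interpolation=cv2.INTER_CUBIC))
E
```

```text
9.85 [ 0.5776  0.0984 -0.0113] [-3.1415  0.      1.6305] [ 0.4736  0.5395 -2.0096] [ 0.0165  0.7697 -0.4135  1.8191  0.4781  0.6532 -0.6194] 0.0030619281531348947
9.9 [ 0.5776  0.0985 -0.0112] [-3.1416 -0.      1.6306] [-0.5732 -0.206  -1.3416] [ 0.0165  0.7696 -0.4136  1.819   0.4781  0.6532 -0.6194] 0.002310344967332071
```

View pics/w10.png

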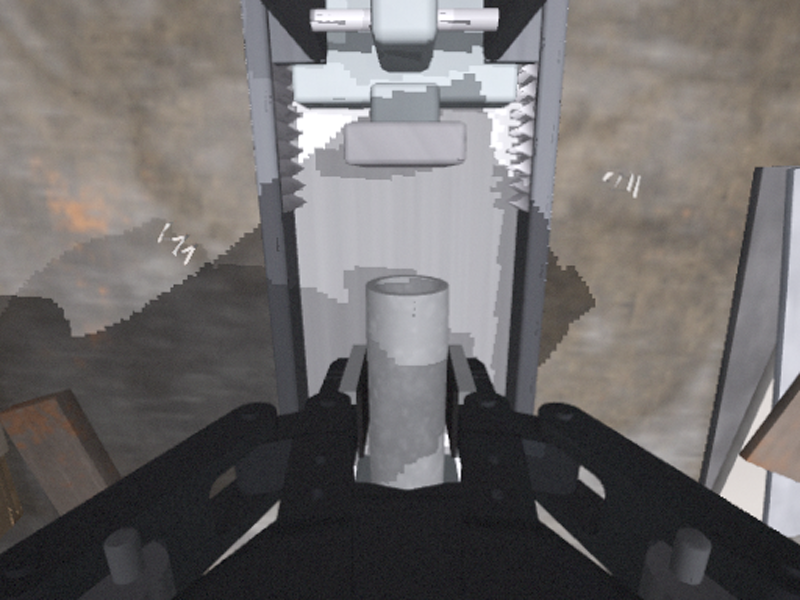

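View pics/s10c.png

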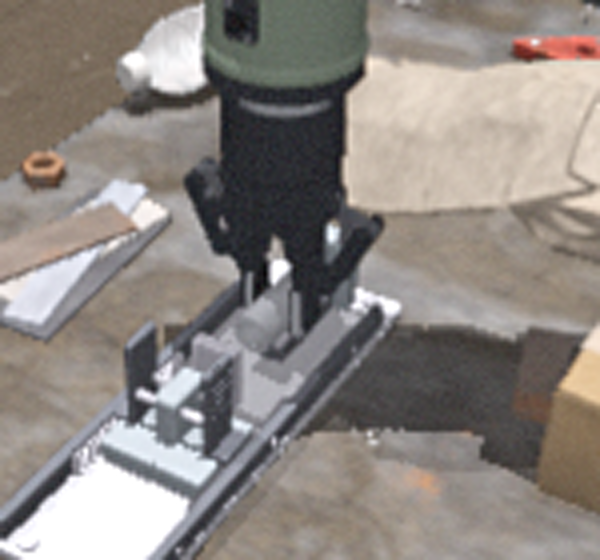

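Request:
{"fn": "apply_moves", "kwargs": {
  "commands": [
    {"travel":[0,0,0.001],"twist":[0,0,0],"claw":0.015},
    {"travel":[0,0,0.002],"twist":[0,0,0],"claw":0.015},
    {"travel":[0,0,0.002],"twist":[0,0,0],"claw":0.015}
  ]
}}

```text
clock: 10.25
position: [0.5778, 0.0985, -0.0118]
tool_rot: [3.141, 0.001, 1.631]
force: [-9.8, -2.3, 29.1]
grip_width: 0.0258
```

Contact at -0.0118 with 29 N. I'll back off 1.5 mm and open.

Request:
{"fn": "apply_moves", "kwargs": {
  "commands": [
    {"travel":[0,0,-0.0015],"twist":[0,0,0],"claw":0.015},
    {"travel":[0,0,-0.0015],"twist":[0,0,0],"claw":0.03},
    {"travel":[0,0,-0.0015],"twist":[0,0,0],"claw":0.045},
    {"travel":[0,0,-0.0015],"twist":[0,0,0],"claw":0.045},
    {"travel":[0,0,-0.0015],"twist":[0,0,0],"claw":0.045},
    {"travel":[0,0,-0.02],"twist":[0,0,0],"claw":0.045},
    {"travel":[0,0,-0.06],"twist":[0,0,0],"claw":0.05},
    {"travel":[0,0,-0.09],"twist":[0,0,0],"claw":0.06},
    {"travel":[0,0,-0.1],"twist":[0,0,0],"claw":0.075},
    {"travel":[0,0,-0.1],"twist":[0,0,0],"claw":0.085}
  ]
}}

```text
clock: 11.25
position: [0.5784, 0.0985, 0.088]
tool_rot: [3.139, -0.0, 1.63]
force: [-0.3, 0.3, -1.4]
grip_width: 0.0844
```

```bash
python3 snap.py w11; python3 snap.py s11 scene; python3 - <<'E'
import cv2,pickle
f=pickle.load(open("s11.pkl","rb"))["frame"]
cv2.imwrite("pics/s11c.png",cv2.resize(f[100:240,190:340],None,fx=4,fy=4,interpolation=cv2.INTER_CUBIC))
E
```

```text
11.25 [0.5784 0.0985 0.088 ] [ 3.1393 -0.0001  1.6303] [-0.3215  0.2775 -1.3624] [ 0.0715  0.6282 -0.4906  1.777   0.3852  0.8304 -0.5433] 0.042162300576157836
11.3 [0.5777 0.0983 0.0867] [3.1412 0.0001 1.6304] [-0.4062  0.271  -0.6388] [ 0.0711  0.6299 -0.49    1.778   0.3856  0.8297 -0.5436] 0.026067595281492734
```

View pics/w11.png

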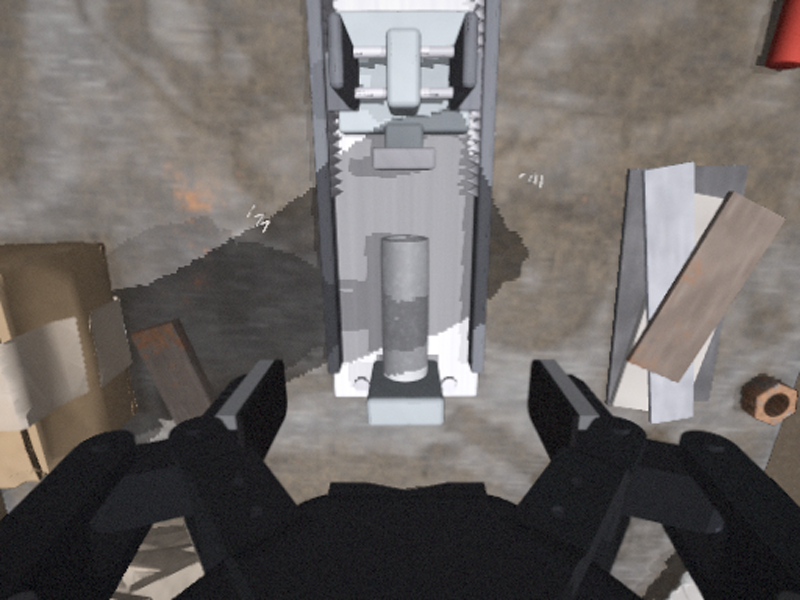

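View pics/s11c.png

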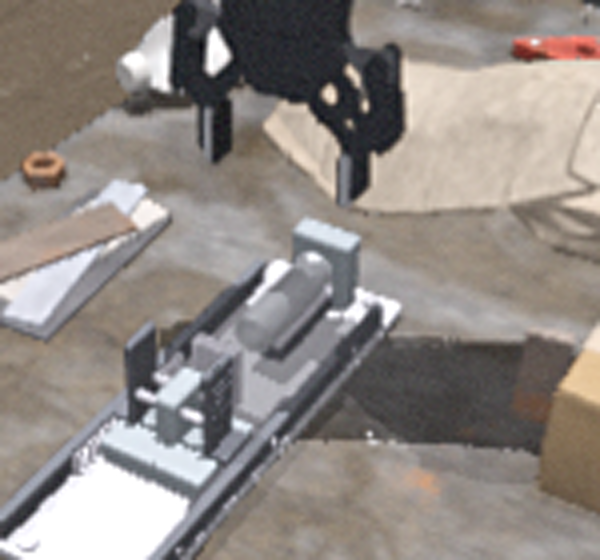

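The pipe lies straight on the rods, from (405,238) to (405,380), close to the stop. Next I'll measure the tabs.

```bash
python3 - <<'E'
import cv2,pickle
f=pickle.load(open("w11.pkl","rb"))["frame"]
cv2.imwrite("pics/w11c.png",cv2.resize(f[0:120,195:325],None,fx=5,fy=5,interpolation=cv2.INTER_CUBIC))
E
```

```text
(no output)
```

View pics/w11c.png

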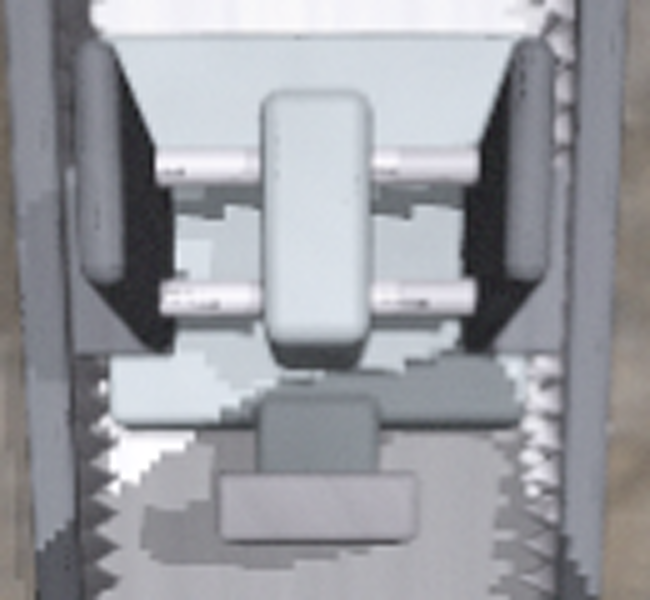

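```bash
python3 - <<'E'
from h import *
import pickle
np.set_printoptions(precision=4,suppress=True)
f=pickle.load(open("w11.pkl","rb"));Ti=np.linalg.inv(toolT(f["state"]))
c=lambda l:(np.array(l,float)+.5)/5-.5+[195,0]
def tool(l,z):
    P=plane(f,c(l),z);return P,(np.c_[P,np.ones(len(P))]@Ti.T)[:,:3]
a=tool([(77,38),(83,282),(554,38),(546,280)],.089);print(*a,a[0].mean(0),a[1].mean(0))
print(*tool([(219,538),(415,538)],.064))
w=lambda l:np.array(l)/1.5625
P=plane(f,w([(382,378),(428,378),(383,240),(428,240),(405,234)]),.0555);print("pipe",P)
P=plane(f,w([(369,396),(442,396)]),.064);print("stop",P,P.mean(0))
E
python3 mv.py .566,.2175,.08,93.5 .566,.2175,.03,93.5
```

```text
[[0.5402 0.2274 0.089 ]
 [0.5413 0.2004 0.089 ]
 [0.5972 0.2308 0.089 ]
 [0.5989 0.204  0.089 ]] [[ 0.131  -0.0305 -0.0011]
 [ 0.104  -0.031  -0.0011]
 [ 0.131   0.0266 -0.0009]
 [ 0.1042  0.0267 -0.0009]] [0.5694 0.2157 0.089 ] [ 0.1175 -0.002  -0.001 ]
[[0.5575 0.1709 0.064 ]
 [0.5865 0.1726 0.064 ]] [[ 0.0736 -0.0166  0.024 ]
 [ 0.0735  0.0124  0.024 ]]
pipe [[0.5665 0.0566 0.0555]
 [0.5926 0.0581 0.0555]
 [0.5636 0.1353 0.0555]
 [0.5868 0.1367 0.0555]
 [0.5748 0.1391 0.0555]]
stop [[0.56   0.0496 0.064 ]
 [0.6004 0.0519 0.064 ]] [0.5802 0.0508 0.064 ]
11.35 [0.5772 0.0982 0.0859] [-179.9487    0.0157   93.4199] [-0.0135 -0.1352 -0.4756] 0.08519495725128419
.566,.2175,.08,93.5 [ 0.1198 -0.0041  0.0059] [-0.0513  0.0156 -0.0801]
.566,.2175,.03,93.5 [ 0.1198 -0.004   0.0559] [-0.0513  0.0156 -0.0801]
```

```bash
python3 mv.py .5694,.2157,.07,93.5 .5694,.2157,.012,93.5
```

```text
11.35 [0.5772 0.0982 0.0859] [-179.9487    0.0157   93.4199] [-0.0135 -0.1352 -0.4756] 0.08519495725128419
.5694,.2157,.07,93.5 [ 0.1178 -0.0008  0.0159] [-0.0513  0.0156 -0.0801]
.5694,.2157,.012,93.5 [ 0.1178 -0.0007  0.0739] [-0.0513  0.0156 -0.0801]
```

Request:
{"fn": "apply_moves", "kwargs": {
  "commands": [
    {"travel":[0.03,0,0],"twist":[0,0,0],"claw":0.085},
    {"travel":[0.07,-0.001,0],"twist":[0,0,0],"claw":0.085},
    {"travel":[0.1,-0.001,0.005],"twist":[0,0,0],"claw":0.085},
    {"travel":[0.115,-0.001,0.015],"twist":[0,0,0],"claw":0.085},
    {"travel":[0.118,-0.001,0.025],"twist":[0,0,0],"claw":0.085},
    {"travel":[0.118,-0.001,0.03],"twist":[0,0,0],"claw":0.085},
    {"travel":[0.118,-0.001,0.03],"twist":[0,0,0],"claw":0.085}
  ]
}}

```text
clock: 12.05
position: [0.5692, 0.2142, 0.0553]
tool_rot: [-3.14, 0.001, 1.629]
force: [-0.2, 0.4, -0.5]
grip_width: 0.0848
```

```bash
python3 snap.py w12; python3 mv.py .5694,.2157,.012,93.5
```

```text
12.05 [0.5692 0.2142 0.0553] [-3.1396  0.0014  1.6292] [-0.1958  0.377  -0.5305] [-0.1416  0.7023 -0.4678  1.7323  0.4148  0.8093 -0.747 ] 0.013668542965129335
12.1 [0.5696 0.2144 0.0561] [-179.9396    0.0599   93.3296] [ 0.1541  0.1378 -0.3208] 0.08506738663553833
.5694,.2157,.012,93.5 [ 0.0014 -0.0001  0.0441] [-0.0605  0.0598 -0.1704]
```

View pics/w12.png

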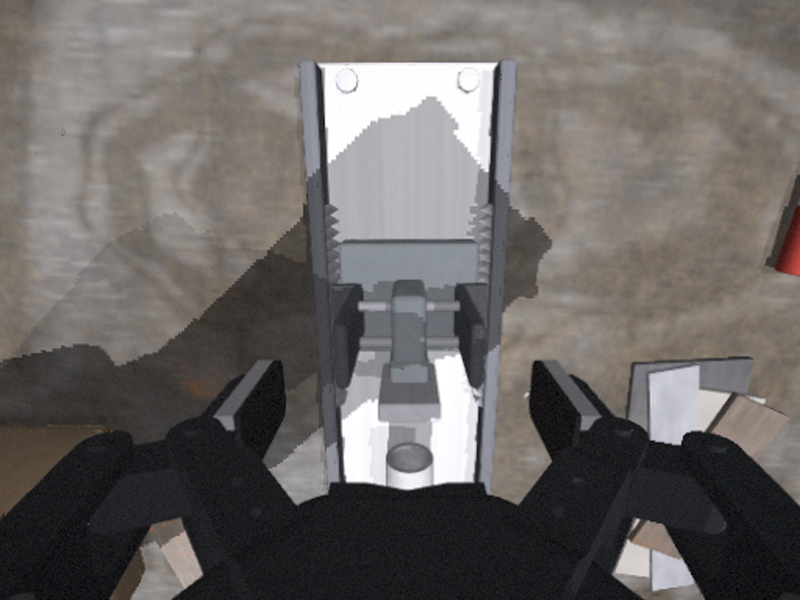

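Request:
{"fn": "apply_moves", "kwargs": {
  "commands": [
    {"travel":[0.001,0.001,0.015],"twist":[0,0,0],"claw":0.085},
    {"travel":[0.001,0.001,0.03],"twist":[0,0,0],"claw":0.085},
    {"travel":[0.001,0.001,0.04],"twist":[0,0,0],"claw":0.085},
    {"travel":[0.001,0.001,0.044],"twist":[0,0,0],"claw":0.085},
    {"travel":[0.001,0.001,0.044],"twist":[0,0,0],"claw":0.07},
    {"travel":[0.001,0.001,0.044],"twist":[0,0,0],"claw":0.07}
  ]
}}

```text
clock: 12.7
position: [0.5707, 0.2173, 0.013]
tool_rot: [3.141, -0.0, 1.631]
force: [-0.2, 0.3, -0.0]
grip_width: 0.0701
```

```bash
python3 snap.py w13; python3 snap.py s13 scene; python3 - <<'E'
import cv2,pickle
f=pickle.load(open("s13.pkl","rb"))["frame"]
cv2.imwrite("pics/s13c.png",cv2.resize(f[100:240,180:330],None,fx=4,fy=4,interpolation=cv2.INTER_CUBIC))
E
```

```text
12.7 [0.5707 0.2173 0.013 ] [ 3.1414 -0.0002  1.6306] [-0.2157  0.289  -0.0487] [-0.165   0.7628 -0.439   1.745   0.4529  0.7356 -0.7786] 0.0015573222613158469
12.75 [0.5708 0.2174 0.0132] [ 3.141  -0.0002  1.6307] [1.2058 0.6389 0.0837] [-0.165   0.7625 -0.4391  1.7449  0.4529  0.7357 -0.7786] 0.0017531935715696635
```

View pics/w13.png

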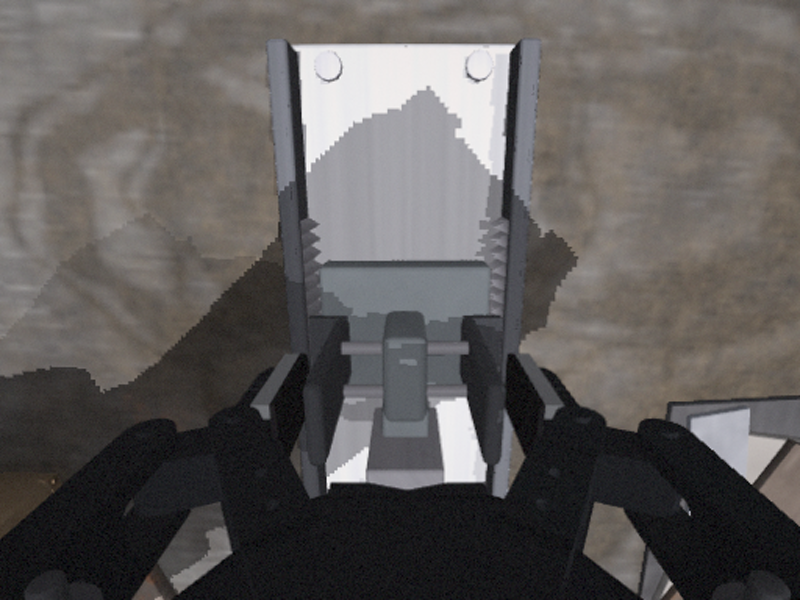

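View pics/s13c.png

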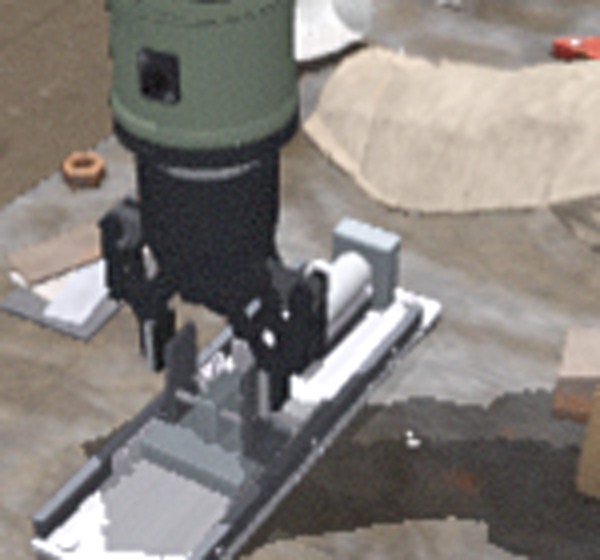

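Request:
{"fn": "apply_moves", "kwargs": {
  "commands": [
    {"travel":[0,0,0],"twist":[0,0,0],"claw":0.055},
    {"travel":[0,0,0],"twist":[0,0,0],"claw":0.045},
    {"travel":[0,0,0],"twist":[0,0,0],"claw":0.036},
    {"travel":[0,0,0],"twist":[0,0,0],"claw":0.036},
    {"travel":[0,0,0],"twist":[0,0,0],"claw":0.036},
    {"travel":[0,0,0],"twist":[0,0,0],"claw":0.036}
  ],
  "force": 50
}}

```text
clock: 13.4
position: [0.57, 0.2176, 0.0139]
tool_rot: [-3.141, 0.0, 1.631]
force: [-9.2, -1.3, 18.7]
grip_width: 0.0366
```

```bash
python3 snap.py w14
```

```text
13.4 [0.57   0.2176 0.0139] [-3.1413  0.      1.631 ] [-9.2223 -1.264  18.7477] [-0.1652  0.7612 -0.4399  1.7456  0.4522  0.7371 -0.7787] 0.00221077558158871
```

View pics/w14.png

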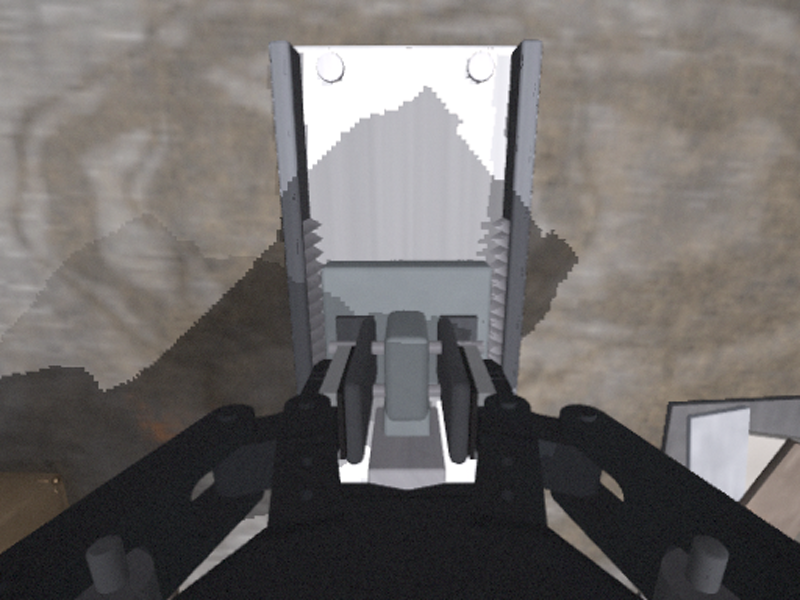

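Both tabs are pinched in symmetrically at (355,400) and (457,400). Now I'll slide towards the stop.

Request:
{"fn": "apply_moves", "kwargs": {
  "commands": [
    {"travel":[-0.002,0,-0.001],"twist":[0,0,0],"claw":0.036},
    {"travel":[-0.007,0,-0.001],"twist":[0,0,0],"claw":0.036},
    {"travel":[-0.013,0,-0.001],"twist":[0,0,0],"claw":0.036},
    {"travel":[-0.019,0,-0.001],"twist":[0,0,0],"claw":0.036},
    {"travel":[-0.025,0,-0.001],"twist":[0,0,0],"claw":0.036},
    {"travel":[-0.03,0,-0.001],"twist":[0,0,0],"claw":0.036},
    {"travel":[-0.034,0,-0.001],"twist":[0,0,0],"claw":0.036},
    {"travel":[-0.037,0,-0.001],"twist":[0,0,0],"claw":0.036},
    {"travel":[-0.038,0,-0.001],"twist":[0,0,0],"claw":0.036},
    {"travel":[-0.038,0,-0.001],"twist":[0,0,0],"claw":0.036}
  ]
}}

```text
clock: 14.45
position: [0.5723, 0.1789, 0.014]
tool_rot: [-3.141, 0.0, 1.63]
force: [-6.2, 0.3, 5.2]
grip_width: 0.0363
```

```bash
python3 snap.py w15; python3 snap.py s15 scene; python3 - <<'E'
import cv2,pickle
f=pickle.load(open("s15.pkl","rb"))["frame"]
cv2.imwrite("pics/s15c.png",cv2.resize(f[100:240,180:330],None,fx=4,fy=4,interpolation=cv2.INTER_CUBIC))
E
```

```text
14.45 [0.5723 0.1789 0.014 ] [-3.1409  0.0002  1.6305] [-6.2469  0.3337  5.2106] [-0.1006  0.7492 -0.4416  1.7741  0.4558  0.7221 -0.7269] 0.0026527893821689285
14.5 [0.5723 0.1789 0.014 ] [-3.1409  0.0003  1.6305] [-6.2143  1.1472  6.5695] [-0.1007  0.7492 -0.4415  1.774   0.4559  0.7221 -0.727 ] 0.0022149166420509002
```

View pics/w15.png

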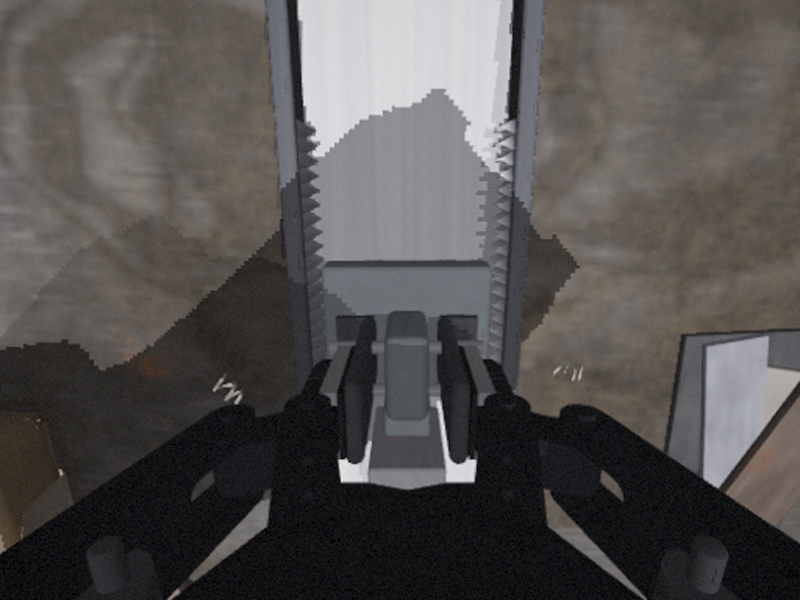

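View pics/s15c.png

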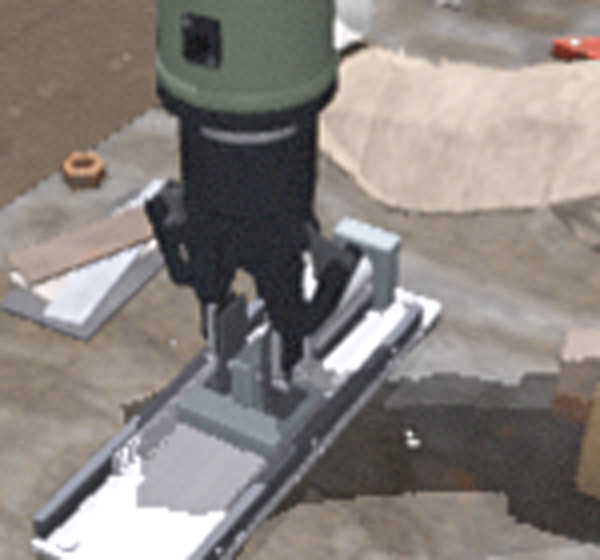

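Request:
{"fn": "apply_moves", "kwargs": {
  "commands": [
    {"travel":[-0.001,0,0],"twist":[0,0,0],"claw":0.036},
    {"travel":[-0.002,0,0],"twist":[0,0,0],"claw":0.036},
    {"travel":[-0.003,0,0],"twist":[0,0,0],"claw":0.036},
    {"travel":[-0.003,0,0],"twist":[0,0,0],"claw":0.036}
  ]
}}

```text
clock: 14.95
position: [0.5725, 0.1762, 0.014]
tool_rot: [-3.141, -0.0, 1.631]
force: [-6.1, 1.5, 5.0]
grip_width: 0.0366
```

Request:
{"fn": "apply_moves", "kwargs": {
  "commands": [
    {"travel":[-0.001,0,0],"twist":[0,0,0],"claw":0.036},
    {"travel":[-0.0015,0,0],"twist":[0,0,0],"claw":0.036},
    {"travel":[-0.0015,0,0],"twist":[0,0,0],"claw":0.036}
  ]
}}

```text
clock: 15.25
position: [0.5726, 0.175, 0.014]
tool_rot: [-3.141, -0.0, 1.631]
force: [-4.7, 2.7, 4.6]
grip_width: 0.0366
```

Request:
{"fn": "apply_moves", "kwargs": {
  "commands": [
    {"travel":[-0.0005,0,0],"twist":[0,0,0],"claw":0.036},
    {"travel":[-0.001,0,0],"twist":[0,0,0],"claw":0.036},
    {"travel":[-0.001,0,0],"twist":[0,0,0],"claw":0.036}
  ]
}}

```text
clock: 15.55
position: [0.5726, 0.175, 0.014]
tool_rot: [-3.141, -0.002, 1.631]
force: [-6.2, 7.0, 3.2]
grip_width: 0.0364
```

```bash
python3 snap.py t16 top; python3 - <<'E'
import cv2,pickle
f=pickle.load(open("t16.pkl","rb"))["frame"]
cv2.imwrite("pics/t16c.png",cv2.resize(f[140:225,180:335],None,fx=5,fy=5,interpolation=cv2.INTER_CUBIC))
E
```

```text
15.55 [0.5726 0.175  0.014 ] [-3.1413 -0.0016  1.6314] [-6.2372  7.0355  3.1523] [-0.0921  0.748  -0.4429  1.7774  0.4558  0.7191 -0.7193] 0.0015524677527837857
```

View pics/t16c.png

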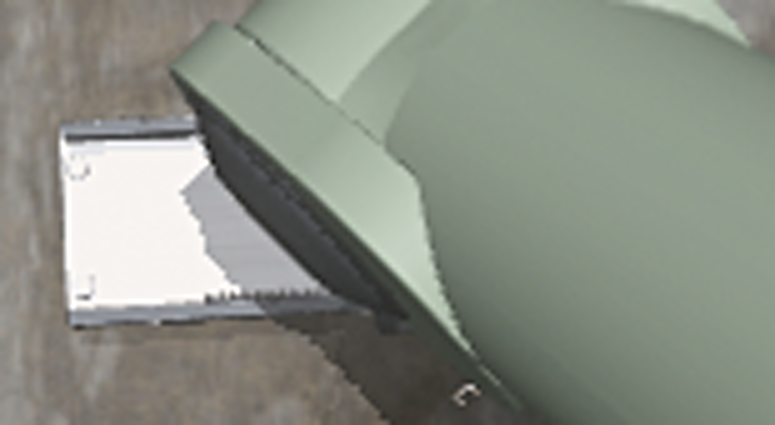

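The carriage stopped at y=0.175 after about 42.5 mm, and the push rose to 7 N, so the pipe is against both faces. I'll ease off 1 mm and release.

Request:
{"fn": "apply_moves", "kwargs": {
  "commands": [
    {"travel":[0.001,0,0],"twist":[0,0,0],"claw":0.036},
    {"travel":[0.001,0,0],"twist":[0,0,0],"claw":0.045},
    {"travel":[0.001,0,0],"twist":[0,0,0],"claw":0.06},
    {"travel":[0.001,0,0],"twist":[0,0,0],"claw":0.08},
    {"travel":[0.001,0,0],"twist":[0,0,0],"claw":0.08},
    {"travel":[0.001,0,0],"twist":[0,0,0],"claw":0.08},
    {"travel":[0.001,0,-0.03],"twist":[0,0,0],"claw":0.08},
    {"travel":[0.001,0,-0.07],"twist":[0,0,0],"claw":0.08},
    {"travel":[0.001,0,-0.09],"twist":[0,0,0],"claw":0.08},
    {"travel":[0.001,0,-0.1],"twist":[0,0,0],"claw":0.08}
  ]
}}

```text
clock: 16.6
position: [0.574, 0.175, 0.1159]
tool_rot: [3.139, -0.001, 1.63]
force: [0.6, -0.1, 0.2]
grip_width: 0.0799
```

Request:
{"fn": "apply_moves", "kwargs": {
  "commands": [
    {"travel":[-0.03,0,-0.01],"twist":[0,0,0],"claw":0.08},
    {"travel":[-0.07,0,-0.02],"twist":[0,0,0],"claw":0.08},
    {"travel":[-0.11,0,-0.02],"twist":[0,0,0],"claw":0.08},
    {"travel":[-0.11,0,-0.02],"twist":[0,0,0],"claw":0.08},
    {"travel":[-0.11,0,-0.02],"twist":[0,0,0],"claw":0.08}
  ]
}}

```text
clock: 17.1
position: [0.5795, 0.0641, 0.1332]
tool_rot: [-3.141, 0.0, 1.629]
force: [-0.1, 0.9, -0.4]
grip_width: 0.0802
```

```bash
python3 snap.py w17; python3 snap.py s17 scene; python3 - <<'E'
import cv2,pickle
f=pickle.load(open("s17.pkl","rb"))["frame"]
cv2.imwrite("pics/s17c.png",cv2.resize(f[130:250,180:320],None,fx=5,fy=5,interpolation=cv2.INTER_CUBIC))
f=pickle.load(open("w17.pkl","rb"))["frame"]
cv2.imwrite("pics/w17c.png",cv2.resize(f[0:256,190:330],None,fx=2.3,fy=2.3,interpolation=cv2.INTER_CUBIC))
E
```

```text
17.1 [0.5795 0.0641 0.1332] [-3.1409  0.0001  1.6287] [-0.0937  0.8844 -0.4487] [ 0.1506  0.5669 -0.5169  1.7504  0.3412  0.9154 -0.452 ] 0.0013085026077020651
17.15 [0.5794 0.0654 0.1333] [-3.141  -0.0004  1.6305] [0.5957 0.3372 0.6627] [ 0.1491  0.5669 -0.5176  1.7502  0.3411  0.9155 -0.4521] 0.0015465646038930168
```

View pics/w17.png

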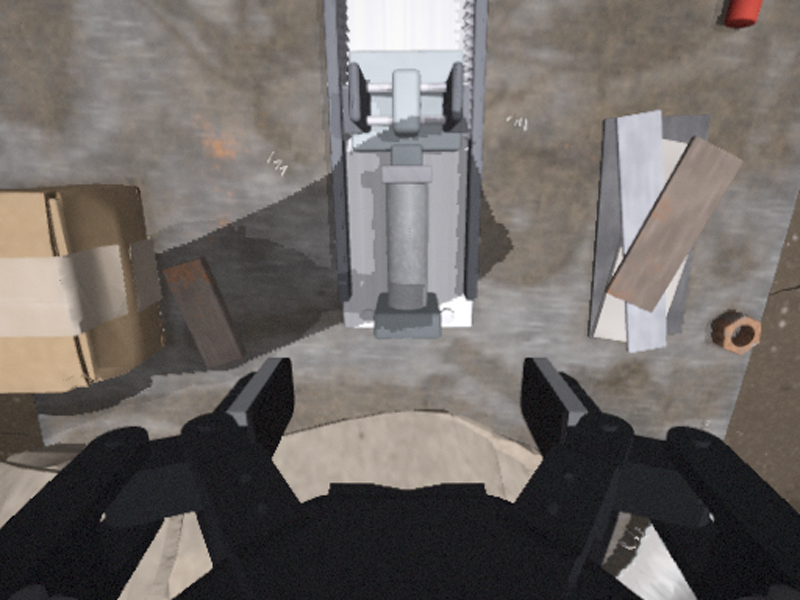

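View pics/s17c.png

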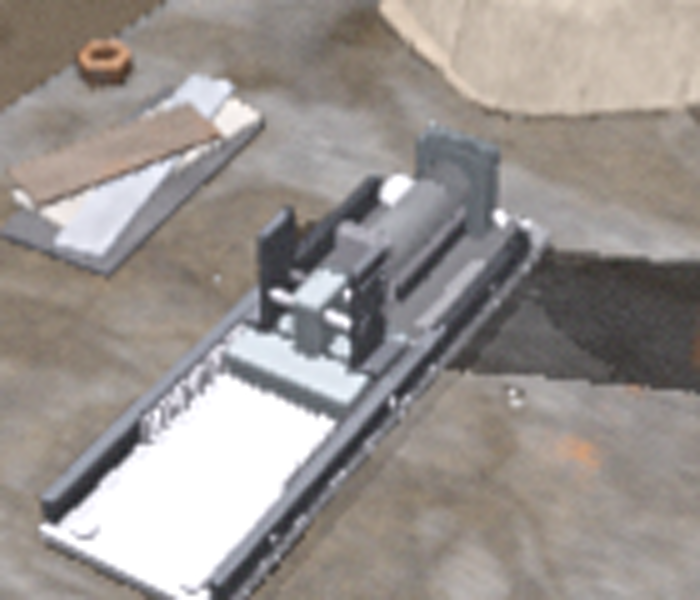

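```bash
python3 - <<'E'
import cv2,pickle
f=pickle.load(open("w17.pkl","rb"))["frame"]
cv2.imwrite("pics/w17c.png",cv2.resize(f[30:225,200:315],None,fx=3,fy=3,interpolation=cv2.INTER_CUBIC))
cv2.imwrite("pics/w17d.png",cv2.resize(f[35:125,210:310],None,fx=6,fy=6,interpolation=cv2.INTER_CUBIC))
E
```

```text
(no output)
```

View pics/w17c.png

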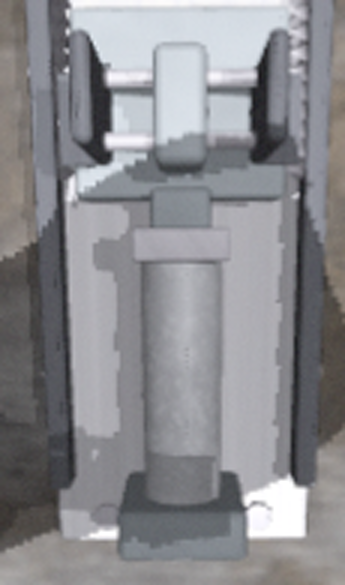

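View pics/w17d.png

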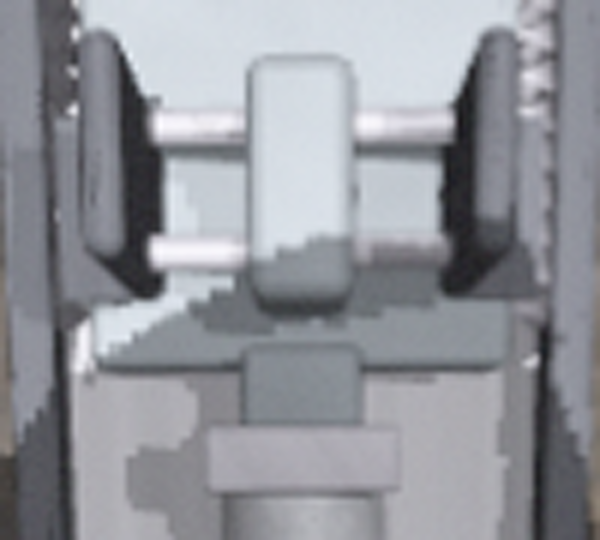

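```bash
python3 - <<'E'
from h import *
import pickle
np.set_printoptions(precision=4,suppress=True)
f=pickle.load(open("w17.pkl","rb"))
d=lambda l:(np.array(l,float)+.5)/6-.5+[210,35]
c=lambda l:(np.array(l,float)+.5)/3-.5+[200,30]
t=plane(f,d([(82,140),(517,140)]),.089);print("tab outer width",np.linalg.norm(t[1]-t[0]),t)
j=plane(f,d([(208,492),(398,492)]),.064).mean(0)
s=plane(f,c([(119,506),(246,506)]),.064).mean(0);print("jaw",j,"stop",s,"gap",np.linalg.norm(j-s))
E
```

```text
tab outer width 0.056495450457687835 [[0.5438 0.1731 0.089 ]
 [0.6002 0.1763 0.089 ]]
jaw [0.575  0.1299 0.064 ] stop [0.5799 0.0517 0.064 ] gap 0.07841005681631424
```

```bash
python3 -c "
from workcell import bot
print(bot.job_done())"
```

```text
the job is handed in; nothing more can be done
None
```

I laid the pipe in the cradle and let go. I then pinched both tabs, slid the carriage about 42.5 mm until it stopped against the pipe (push rose to 7 N), and released. The job was handed in at about 17 s with the arm clear.

**Last checks**
- **Tabs:** both look sprung out evenly, 56.5 mm over their outer faces against 58 mm at rest. The same kind of measurement gave 57.5 mm before pinching.
- **Gap:** I measured 78.4 mm against the expected 80.5 mm. That difference is about the camera error, and the neighbouring notches, 6 mm either way, don't fit it.
- **Pipe:** it sits straight on the rods, with the stop at one end and the jaw at the other.
- **Not checked:** I didn't test the lock by pushing the carriage; I judged it from the pictures only.

**What went wrong or disagreed**
- **First grasp:** it closed above the pipe. The fingertips are about 40 mm behind the reported tool point, so I measured that offset and used it from then on.
- **Second grasp:** it held, but looked slightly high, so I gripped again 6 mm lower.
- **Refused move:** one early move was rejected for missing fields; nothing moved.
- **Contact force:** the highest I read was 29 N at the wrist, when the pipe touched the rods.

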